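# Stand the fallen bottle back in its lane and lock the row

### The job

One of the four dropper bottles has toppled out of the bottle lane and lies on its side on the ledge beside its gap: stand it upright again in the lane, in the gap between its neighbours. Then slide the follower up so that all four bottles stand closed up, touching, against the lane's end wall, and plug the loose stop block fully home into the first socket behind the follower. Do not knock over a standing bottle or disturb the other things on the desk.

Things in the scene. Friction and masses are not known exactly. Their poses are not given: they have to be found in the camera images.
- rack: bottle lane: fixed aluminium plate 122 x 300 mm, 20 high, with a channel 30 wide along y (floor z = 14), a flat ledge 70 wide along one side (x -85 to -15) and a rail 22 wide along the other. Origin: on the desk under the channel's centre line; y along it to the end wall (inner face y = +150, 76 high), x away from the ledge. Plate y -135 to +165. Sockets in the floor at y = +4.5, -23, -50.5, -78
- socket (a point): centre of the mouth, at the channel floor, of the lane's socket for a row of four bottles (y = -23 mm in the rack's frame), the first one free behind the follower when the row is closed up. Opening 19.5 mm along x by 14.5 mm along y, 12 mm deep, chamfered; axes as the rack's
- bottle_1: dropper bottle like all four: brown glass body 27 mm in diameter and 55 mm high, black neck and rubber bulb 20 mm in diameter above it to 85 mm height, 40 g. Origin: centre of its underside, z along its axis to the bulb. This one stands at the end wall
- bottle_2: dropper bottle as above, standing next to bottle_1; the gap begins behind it
- bottle_4: dropper bottle as above, standing on the other side of the gap, in front of the follower
- tipped_bottle: dropper bottle as above, lying on its side on the ledge beside the gap, its base near the channel and its bulb pointing away from the channel; its z axis points along the bottle to the bulb, its origin is the centre of its base. It belongs between bottle_2 and bottle_4
- follower (a joint): the follower, an L-shaped white plastic pusher on a slide in the channel: position 0 to 0.150 m, growing towards the end wall. Its pushing face stands at y = -70 mm + this value in the rack's frame; about 0.111 when the row of four is closed up. It moves stiffly (1.5 N) and stays where left
- follower_tab (a point): centre of the top of the follower's thumb tab: 10 mm thick along the lane, 20 wide across it, 36 high, its top 44 above the channel floor, its centre 42 behind the pushing face (plate 6 thick, 47 high). The sole, 8.6 high, joins them and ends 52 behind the face
- stop: loose white plastic stop block standing on the desk: head 28 x 16 mm, 37 high, on a tongue 17 x 12 mm, 11 long, stepped in by 1.5 at its tip; 48 high in all, 30 g. Origin: centre of the tongue's underside, z up, x along its longer side. Plugged home, its head rests on the channel floor, long side across the lane, either way round
- coverslips: small white box, 36 x 48 x 19 mm, a bystander on the desk; origin: centre of its underside
- jar: small screw-cap jar, 46 mm in diameter and 58 mm high, a bystander; origin: centre of its underside
- cap: chrome cap with a black knob, 41 mm in diameter and 36 mm high, a bystander; origin: centre of its underside
- pen: ballpoint pen lying near the desk's front edge, 143 mm long, a bystander; origin: centre of its underside
Mind the look-alikes: they are no part of the job. What is shaped like the bottle_4 but purple is not meant.

How it is judged:
By the outcome, as a careful person would: the job done as asked, in the order asked, and still so for the second after the job is handed in, with the robot touching nothing.
It also fails if it takes over 72 s, if anything falls off the work surface, if the arm or the gripper's body presses on something with over 40 N, if the wrist force passes 120 N, or if a joint passes its speed limit or range.

### The arm

A 6-joint arm with a two-finger parallel gripper is mounted at the origin on a cart in front of the work surface, level with it; the furniture and walls round the work are solid. World frame = base frame: x ahead of the robot, y to its left, z up, the work surface at z = 0. Lengths are in m, angles in rad, forces in N, time in s.
With the tool pointing down it reaches from about 0.425 to 0.925 m from the base axis. Payload 12.5 kg.
Tool frame: the origin (TCP) lies between the finger pads; the fingertips stand 22 mm ahead of it and the grasp point (between the pads) lies 3 mm ahead of it; z points along the fingers, y is the line along which they close (so a half turn about z gives the same grasp; the last joint's range is limited). The gripper opens to 85 mm and grips with 20 to 120 N. Pads are 22 mm wide; open, the fingers measure 114 mm over their backs; the gripper's body (76 mm by 85 mm) begins 54 mm behind the grasp point. The pads swing forward as they close: fully open they stand 13 mm farther back than shut.
Start: joints at [1.005, 0.491, 1.559, -0, 1.092, -0.106], TCP at [0.277, 0.56, 0.253] pointing down, gripper open.
Joint ranges: [-3.1, 3.1], [-0.84, 2.19], [0.05, 2.79], [-1.13, 4.28], [0.06, 2.93], [-2.69, 2.69]. Speed limits (rad/s): [2.22, 2.22, 2.79, 3.14, 3.14, 3.14].

### API

Orientations are given as a rotation vector (axis times angle).
In Python, from cell import state, snapshot, sign_off gives the robot as it stands.
- The arm moves only by the tool servo_tool, never from a script. Its argument "targets" is a list of rows, each an object with "delta_pos": the shift along the tool's x, y, z scaled (see below), a list of three; "yaw": the turn about the tool's z scaled (see below). In form: [{"delta_pos": [x, y, z], "yaw": yaw}, ...]. A call has 1 to 20 rows; each row shifts and turns the commanded pose from where the row before left it, along the tool's axes as they then stand; what a row does not reach is not made up. The controller multiplies each number of a shift by 100 mm and each number of a turn by 360 degrees. A row lasts 1/12 s, in which the tool goes at most 41.7 mm and 7.16 degrees, less where a joint would pass 70% of its speed; a pose out of reach is approached as far as the arm can. A call with a number of a shift or a turn outside -1 to 1 is refused whole. A call with a gripper value outside its range is refused whole. "fingers" is the opening, from -1 (shut) to 1 (fully open), set as the call begins (left out, the last holds). The fingers move at their own pace and stop on an object; the grip force is fixed at half the most. Time passes only in rows, so rows that do not move let the fingers close. It gives the time, the measured TCP pose, the force, the opening and the grip force at its end, in the units of the state.
- state(): the state, without advancing time (a new reading comes with each control period).
- snapshot(name): name is "scene" or "top"; returns a dict with "pixels" (480x640x3 uint8, blue, green, red), "intrinsics" (3x3 intrinsics, pixels), "xyz" and "rotation" of the camera in the world. Camera axes: x right, y down, z forward; pixel columns grow to the right and rows downward; lengths in m; the calibration is good to about 2 mm. A picture is of the moment at which its call begins. There is no depth.
- sign_off(): hands the job in; it is judged then, once.
The state is a dict: "time_s": time; "joint_positions": joint angles; "joint_vel": joint speeds; "joint_torque": joint torques, N m; "eef_pos": TCP position; "ee_rot": TCP orientation; "force": force on the tool from outside, world axes, zero at the start; "moment": the same for the moment, N m; "gripper_width": finger opening in m; "grasp_force": force on a finger pad.
Only numpy, scipy, OpenCV 4.12 (cv2) and the standard library are available. Lean on these libraries where they do the work, as an engineer would, in place of code of your own. Each camera call takes 0.05 s, during which the arm holds its last target. There are 200 camera calls.

## Working session

There is one attempt and no reset: what is moved stays moved. The work goes in short steps, Python scripts to look and compute and a tool call to move; the robot and the scene stay as the last step left them, time stands still between calls to the robot, and variables do not carry over. Pictures are saved under pics/ and viewed, at most 10 in all, crops included, and the job is handed in when it is done.

Besides the shell and the picture viewer there is one more tool, called after "Emit:" in YAML: its name, and indented under it one key for each argument. servo_tool: Moves the arm, as the interface text tells. Its arguments: {"type":"object","properties":{"targets":{"type":"array"},"fingers":{"type":"number"}},"required":["targets"]}

```bash
mkdir -p pics
python3 - <<'E'
from cell import state,snapshot
import cv2,numpy as np
np.set_printoptions(precision=4,suppress=True)
for n in("scene","top"):
    s=snapshot(n);cv2.imwrite(f"pics/{n}0.png",s["pixels"]);print(n,s["intrinsics"],s["xyz"],s["rotation"])
print(state())
E
```

```text
scene [[614.5868   0.     308.3477]
 [  0.     614.5868 242.2485]
 [  0.       0.       1.    ]] [-0.4367 -0.5516  1.0158] [-2.0086  1.196  -0.5464]
top [[514.2892   0.     321.4591]
 [  0.     514.2892 235.8669]
 [  0.       0.       1.    ]] [ 0.3309 -0.0149  1.4252] [-2.1725  2.1446 -0.1556]
{'time_s': 0.1, 'joint_positions': array([ 1.0054,  0.4915,  1.5594,  0.    ,  1.0917, -0.1056]), 'joint_vel': array([ 0.0014, -0.0017, -0.0007,  0.0009,  0.0002,  0.0002]), 'joint_torque': array([  0.0017, -61.945 , -26.2028,  -0.0002,   0.0029,   0.    ]), 'eef_pos': array([0.2772, 0.56  , 0.2528]), 'ee_rot': array([-0.7158, -3.0586,  0.0015]), 'force': array([ 0.2305,  0.2902, -0.7018]), 'moment': array([-0.0032, -0.071 , -0.0074]), 'grasp_force': 0.0, 'gripper_width': 0.08535485473465884}
```

View pics/scene0.png

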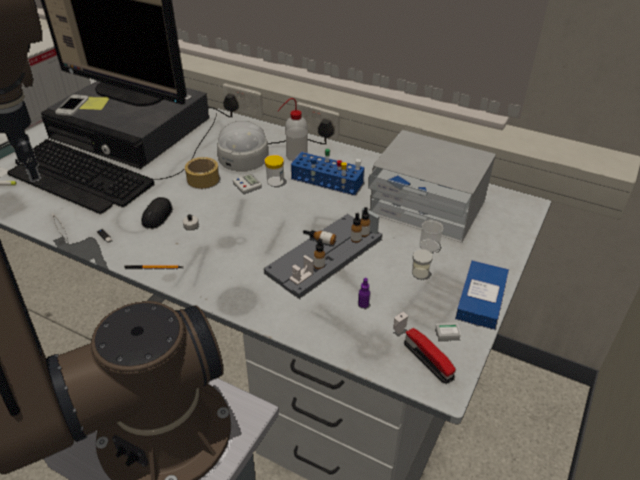

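View pics/top0.png

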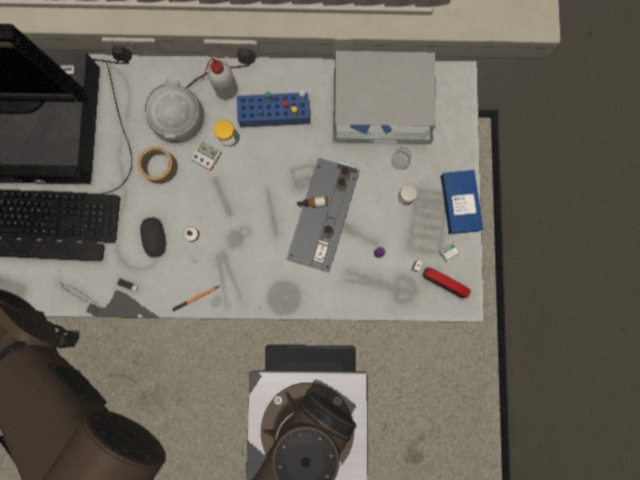

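The top view shows the rack at about (323,215). The tipped bottle is at (313,202), the follower at (320,251) and the stop candidate at (418,266). The coverslips are at (449,252) and the purple look-alike at (379,252). I'll enlarge both views.

Run:
```python
import cv2
a=cv2.imread("pics/top0.png")[150:285,275:465];cv2.imwrite("pics/c1.png",cv2.resize(a,None,fx=4.2,fy=4.2,interpolation=cv2.INTER_CUBIC))
a=cv2.imread("pics/scene0.png")[200:350,258:468];cv2.imwrite("pics/c2.png",cv2.resize(a,None,fx=3.8,fy=3.8,interpolation=cv2.INTER_CUBIC))
```

```text
(no output)
```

View pics/c1.png

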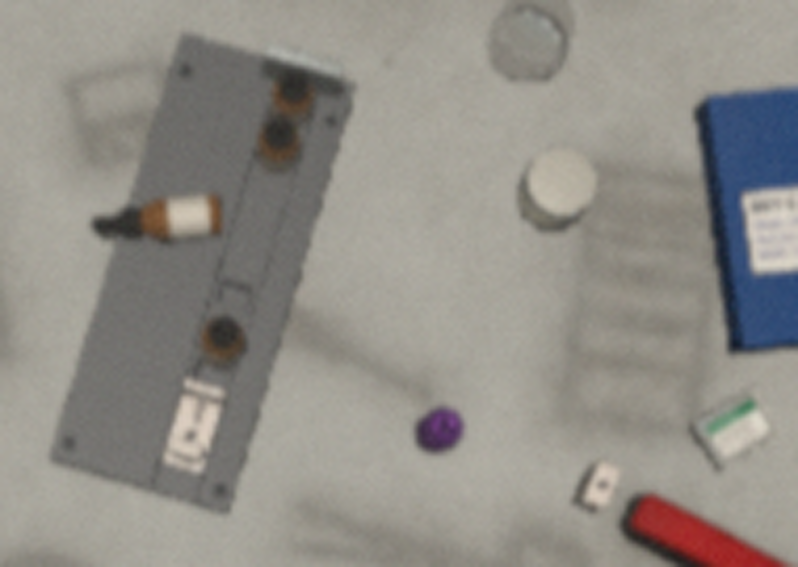

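View pics/c2.png

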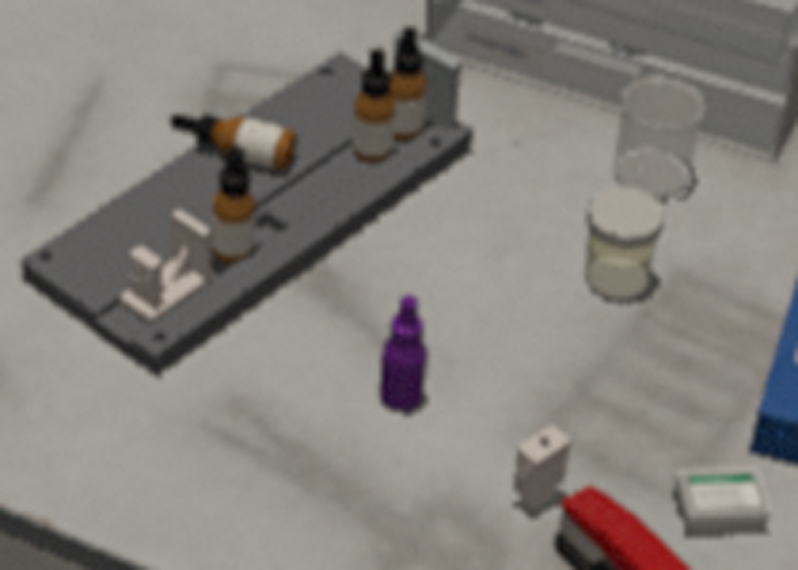

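Candidates for the bottle to stand up are the tipped brown bottle at top (313,202) and the purple upright look-alike at (379,252), which isn't it. Candidates for the stop are the white block with a hole at (418,265), the coverslips at (449,252, green stripe) and the follower at (320,251). I choose the brown bottle lying on the ledge and the block at (418,265), and check both close up.

```bash
cat > lib.py <<'E'
import numpy as np,cv2
from scipy.spatial.transform import Rotation as R
from scipy.optimize import least_squares
K={"scene":(614.5868,308.3477,242.2485),"top":(514.2892,321.4591,235.8669)}
C={"scene":np.array([-.4367,-.5516,1.0158]),"top":np.array([.3309,-.0149,1.4252])}
Q={"scene":R.from_rotvec([-2.0086,1.196,-.5464]),"top":R.from_rotvec([-2.1725,2.1446,-.1556])}
def proj(n,p):
    q=Q[n].inv().apply(np.atleast_2d(p)-C[n]);f,a,b=K[n];return np.c_[f*q[:,0]/q[:,2]+a,f*q[:,1]/q[:,2]+b]
def ray(n,uv):
    f,a,b=K[n];return Q[n].apply([(uv[0]-a)/f,(uv[1]-b)/f,1])
def atz(n,uv,z):
    d=ray(n,uv);return C[n]+d*(z-C[n][2])/d[2]
def unc(p,s,o): return (np.array(p,float)+.5)/s-.5+np.array(o)
def place(x,P): c,s=np.cos(x[2]),np.sin(x[2]);P=np.array(P,float);return np.c_[x[0]+c*P[:,0]-s*P[:,1],x[1]+s*P[:,0]+c*P[:,1],P[:,2]]
E
cat > r.py <<'E'
from lib import *
np.set_printoptions(precision=4,suppress=True)
P=[[-.085,.165,.02],[-.085,-.135,.02],[.037,-.135,.02],[.037,.165,.02]]
T=unc([(183,36),(52,458),(229,513),(355,88)],4.2,(275,150));S=unc([(340,55),(25,265),(158,362),(470,132)],3.8,(258,200))
for w in("b","t","s"):
    f=lambda x:np.r_[(proj("top",place(x,P))-T).ravel()*(w!="s"),(proj("scene",place(x,P))-S).ravel()*(w!="t")]
    r=least_squares(f,[.6,-.02,-1.7]);print(w,r.x,r.fun.reshape(-1,2).round(2).tolist())
E
python3 r.py
python3 - <<'E'
import cv2,numpy as np
t=cv2.imread("pics/top0.png");s=cv2.imread("pics/scene0.png")
g=lambda a,u,v,w,h,f:cv2.resize(a[v:v+h,u:u+w],(w*f,h*f),interpolation=cv2.INTER_CUBIC)
o=np.vstack([np.hstack([g(t,402,252,40,30,10),g(s,385,305,40,30,10)]),np.hstack([g(t,293,185,40,30,10),g(s,298,222,40,30,10)])])
cv2.imwrite("pics/c3.png",o)
E
```

```text
b [ 0.5576 -0.0561 -1.8463] [[0.2, -0.56], [0.23, 0.93], [0.84, 0.51], [0.92, -0.82], [-0.62, -0.59], [-1.63, -0.34], [-0.43, -0.46], [1.11, -0.42]]
t [ 0.5576 -0.0545 -1.8508] [[-0.07, -0.62], [-0.53, 0.73], [0.02, 0.51], [0.59, -0.69], [-0.0, -0.0], [-0.0, -0.0], [-0.0, -0.0], [0.0, -0.0]]
s [ 0.557  -0.0577 -1.8418] [[0.0, -0.0], [0.0, 0.0], [0.0, 0.0], [0.0, -0.0], [-0.49, -0.35], [-1.16, 0.23], [0.27, 0.04], [1.4, -0.25]]
```

View pics/c3.png

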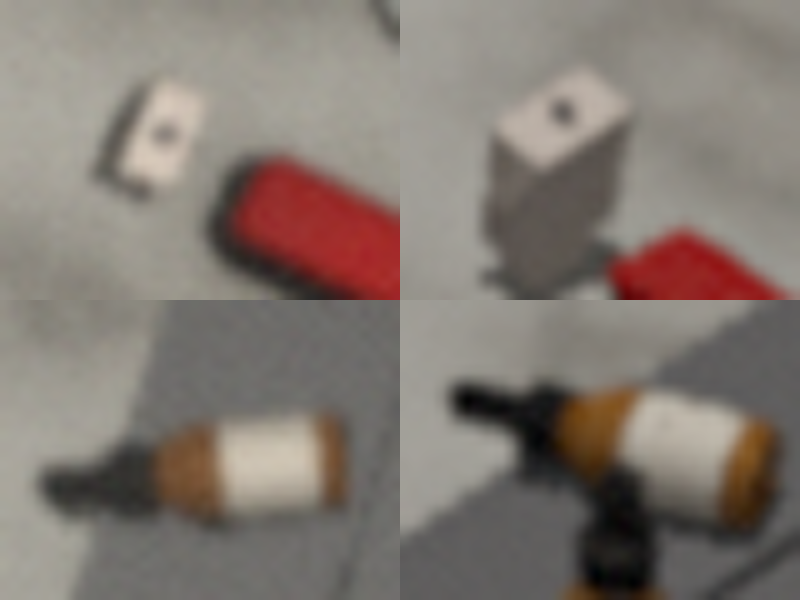

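The crop confirms the stop: a block with a hole, top-face corners around top (418,265), and the red stapler close by. It also shows the brown tipped bottle, base at about (328,200) and bulb end at about (297,203).

```bash
cat > m.py <<'E'
from lib import *
np.set_printoptions(precision=4,suppress=True)
rk=np.array([.5576,-.0561,-1.8475])
def inr(p): 
    d=np.array(p)[:2]-rk[:2];c,s=np.cos(rk[2]),np.sin(rk[2]);return np.array([c*d[0]+s*d[1],-s*d[0]+c*d[1]])*1000
T=unc([(163,75),(208,97),(172,190),(120,165)],10,(402,252));S=unc([(185,65),(232,100),(143,170),(93,130)],10,(385,305))
P=[[.014,.008,.048],[.014,-.008,.048],[-.014,-.008,.048],[-.014,.008,.048]]
for w in "bts":
    f=lambda x:np.r_[(proj("top",place(x,P))-T).ravel()*(w!="s"),(proj("scene",place(x,P))-S).ravel()*(w!="t")]
    r=least_squares(f,[.5,-.3,-.3]);print("stop",w,r.x,np.abs(r.fun).max())
for n,l,o in(("top",[(348,157),(40,187)],(293,185)),("scene",[(360,178),(52,95)],(298,222))):
    a=[atz(n,q,.0335) for q in unc(l,10,o)];d=a[1]-a[0];print("bottle",n,a,np.linalg.norm(d),np.arctan2(d[1],d[0]),inr(a[0]),inr(a[1]))
for nm,n,q,s,o,z in(("b4","top",(226,325),4.2,(275,150),.097),("b4","scene",(234,155),3.8,(258,200),.097),("b2","top",(282,127),4.2,(275,150),.097),("b2","scene",(376,55),3.8,(258,200),.097),("b1","scene",(408,35),3.8,(258,200),.097),("b1","top",(296,82),4.2,(275,150),.097),
 ("tab","top",(186,465),4.2,(275,150),.058),("plate","top",(206,386),4.2,(275,150),.061),("tab","scene",(147,258),3.8,(258,200),.058),("plate","scene",(193,225),3.8,(258,200),.061)):
    p=atz(n,unc(q,s,o),z);print(nm,n,p,inr(p))
E
python3 m.py
```

```text
stop b [ 0.4397 -0.2916 -0.3867] 0.7036168369442066
stop t [ 0.4393 -0.291  -0.4223] 0.5659676666855944
stop s [ 0.4401 -0.292  -0.3602] 0.5032191465652431
bottle top [array([ 0.6151, -0.0454,  0.0335]), array([0.6054, 0.0393, 0.0335])] 0.08521517384442608 1.6842571915447988 [-25.986   52.3828] [-104.797   19.972]
bottle scene [array([ 0.6142, -0.0439,  0.0335]), array([0.6065, 0.0391, 0.0335])] 0.08340669228006167 1.6636201158074773 [-27.1846  51.132 ] [-104.9611   21.0076]
b4 top [ 0.531  -0.0476  0.097 ] [ -0.9281 -27.8818]
b4 scene [ 0.5271 -0.0492  0.097 ] [  1.7151 -31.1792]
b2 top [ 0.6576 -0.0816  0.097 ] [ -2.822 103.15 ]
b2 scene [ 0.6581 -0.0831  0.097 ] [ -1.4927 104.0348]
b1 scene [ 0.687  -0.0923  0.097 ] [ -0.4994 134.4256]
b1 top [ 0.6868 -0.0902  0.097 ] [ -2.4889 133.6268]
tab top [ 0.4467 -0.0241  0.058 ] [  -0.5065 -115.3867]
plate top [ 0.497  -0.0362  0.061 ] [ -2.6433 -63.7076]
tab scene [ 0.458  -0.0266  0.058 ] [  -1.1615 -103.8869]
plate scene [ 0.4944 -0.0384  0.061 ] [  0.2566 -65.6369]
```

```bash
cat > go.py <<'E'
# go.py x y z [angle of tool y in world, deg]: tool-axis shifts (units of 100 mm) after the yaw (units of 360 deg)
import sys
from lib import *
from cell import state
s=state();a=list(map(float,sys.argv[1:]));M=R.from_rotvec(s["ee_rot"])
th=np.degrees(np.arctan2(*M.as_matrix()[[1,0],1]));yaw=0
if len(a)>3: yaw=-((a[3]-th+90)%180-90)
M=M*R.from_euler("z",yaw,degrees=True)
print("t",round(s["time_s"],2),"pos",s["eef_pos"].round(4),"ytool",round(th,2),"F",s["force"].round(1),"w",round(s["gripper_width"],4),"j",s["joint_positions"].round(2))
print("yaw",round(yaw/360,4),"shift",(M.inv().apply(np.array(a[:3])-s["eef_pos"])*10).round(3))
E
python3 go.py .6077 .0219 .12 6
```

```text
t 0.1 pos [0.2772 0.56   0.2528] ytool 63.65 F [ 0.2  0.3 -0.7] w 0.0854 j [ 1.01  0.49  1.56  0.    1.09 -0.11]
yaw 0.1602 shift [-5.695  2.725  1.331]
```

Emit:
servo_tool:
  targets:
    - {"delta_pos": [0,0,0],"yaw": 0.0178}
    - {"delta_pos": [0,0,0],"yaw": 0.0178}
    - {"delta_pos": [0,0,0],"yaw": 0.0178}
    - {"delta_pos": [0,0,0],"yaw": 0.0178}
    - {"delta_pos": [0,0,0],"yaw": 0.0178}
    - {"delta_pos": [0,0,0],"yaw": 0.0178}
    - {"delta_pos": [0,0,0],"yaw": 0.0178}
    - {"delta_pos": [0,0,0],"yaw": 0.0178}
    - {"delta_pos": [0,0,0],"yaw": 0.0178}
    - {"delta_pos": [-0.28,0.136,0],"yaw": 0}
    - {"delta_pos": [-0.28,0.136,0],"yaw": 0}
    - {"delta_pos": [-0.28,0.136,0],"yaw": 0}
    - {"delta_pos": [-0.28,0.136,0],"yaw": 0}
    - {"delta_pos": [-0.28,0.136,0],"yaw": 0}
    - {"delta_pos": [-0.28,0.136,0],"yaw": 0}
    - {"delta_pos": [-0.28,0.136,0],"yaw": 0}
    - {"delta_pos": [-0.28,0.136,0],"yaw": 0}
    - {"delta_pos": [-0.28,0.136,0],"yaw": 0}
    - {"delta_pos": [-0.28,0.136,0],"yaw": 0}
  fingers: 0.06

```text
time_s: 1.68
eef_pos: [0.4423, 0.2944, 0.2532]
ee_rot: [-2.102, -2.334, 0.0]
force: [0.9, 0.3, -0.5]
gripper_width: 0.0455
grasp_force: 0.0
```

```bash
python3 go.py .6077 .0219 .12 6
```

```text
t 1.68 pos [0.4423 0.2944 0.2532] ytool 5.99 F [ 0.9  0.3 -0.5] w 0.0455 j [0.46 0.36 1.79 0.   1.   0.36]
yaw -0.0 shift [-2.883  1.361  1.331]
```

Emit:
servo_tool:
  targets:
    - {"delta_pos": [-0.28,0.135,0.13],"yaw": 0}
    - {"delta_pos": [-0.28,0.135,0.13],"yaw": 0}
    - {"delta_pos": [-0.28,0.135,0.13],"yaw": 0}
    - {"delta_pos": [-0.28,0.135,0.13],"yaw": 0}
    - {"delta_pos": [-0.28,0.135,0.13],"yaw": 0}
    - {"delta_pos": [-0.28,0.135,0.13],"yaw": 0}
    - {"delta_pos": [-0.28,0.135,0.13],"yaw": 0}
    - {"delta_pos": [-0.28,0.135,0.13],"yaw": 0}
    - {"delta_pos": [-0.28,0.135,0.13],"yaw": 0}
    - {"delta_pos": [-0.28,0.135,0.13],"yaw": 0}
    - {"delta_pos": [0,0,0],"yaw": 0}
    - {"delta_pos": [0,0,0],"yaw": 0}

```text
time_s: 2.68
eef_pos: [0.6052, 0.0301, 0.1221]
ee_rot: [-2.104, -2.331, 0.002]
force: [-1.0, 0.2, 0.4]
gripper_width: 0.045
grasp_force: 0.0
```

```bash
python3 go.py .6077 .0219 .047 6
python3 - <<'E'
from cell import snapshot
import cv2,numpy as np
t=snapshot("top")["pixels"];s=snapshot("scene")["pixels"]
cv2.imwrite("pics/d1.png",np.hstack([cv2.resize(t[165:265,270:370],None,fx=4,fy=4,interpolation=2),cv2.resize(s[180:280,275:375],None,fx=4,fy=4,interpolation=2)]))
E
```

```text
t 2.68 pos [0.6052 0.0301 0.1221] ytool 5.84 F [-1.   0.2  0.4] w 0.045 j [-0.06  0.62  1.73  0.    0.79 -0.16]
yaw -0.0004 shift [-0.085  0.017  0.751]
```

View pics/d1.png

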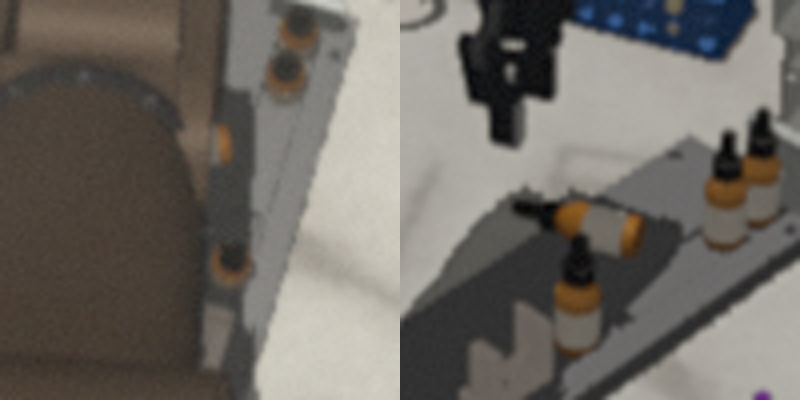

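The scene crop shows the gripper above the bulb, with the lower finger's tip at about (301,216) in full-frame pixels. I'll descend.

Emit:
servo_tool:
  targets:
    - {"delta_pos": [-0.04,0.01,0.12],"yaw": 0}
    - {"delta_pos": [-0.04,0.01,0.12],"yaw": 0}
    - {"delta_pos": [0,0,0.12],"yaw": 0}
    - {"delta_pos": [0,0,0.12],"yaw": 0}
    - {"delta_pos": [0,0,0.12],"yaw": 0}
    - {"delta_pos": [0,0,0.06],"yaw": 0}
    - {"delta_pos": [0,0,0],"yaw": 0}

```text
time_s: 3.37
eef_pos: [0.6073, 0.0239, 0.0553]
ee_rot: [-2.101, -2.333, 0.003]
force: [0.9, 0.1, -0.1]
gripper_width: 0.0453
grasp_force: 0.0
```

```bash
python3 go.py .6077 .0219 .047 6; python3 -c "
from lib import *
for z in(.09,.1,.11,.12):print(z,proj('scene',[.605-.03,.03-.003,z]),proj('scene',[.605-.03,.03-.011,z]))"
```

```text
t 3.37 pos [0.6073 0.0239 0.0553] ytool 5.99 F [ 0.9  0.1 -0.1] w 0.0453 j [-0.07  0.72  1.76  0.    0.67 -0.17]
yaw -0.0 shift [-0.02   0.002  0.083]
0.09 [[300.56643273 221.76093528]] [[303.45884316 222.73564281]]
0.1 [[300.51036836 218.5102231 ]] [[303.41534502 219.48273441]]
0.11 [[300.45381133 215.230946  ]] [[303.37146388 216.20118466]]
0.12 [[300.39675512 211.9227258 ]] [[303.32719467 212.89061362]]
```

Emit:
servo_tool:
  targets:
    - {"delta_pos": [0,0,0.05],"yaw": 0}
    - {"delta_pos": [-0.02,0,0.04],"yaw": 0}
    - {"delta_pos": [0,0,0],"yaw": 0}

```text
time_s: 3.62
eef_pos: [0.6082, 0.0215, 0.0479]
ee_rot: [-2.102, -2.334, 0.0]
force: [-0.3, -0.1, -1.0]
gripper_width: 0.0452
grasp_force: 0.0
```

Emit:
servo_tool:
  targets:
    - {"delta_pos": [0,0,0],"yaw": 0}
    - {"delta_pos": [0,0,0],"yaw": 0}
    - {"delta_pos": [0,0,0],"yaw": 0}
    - {"delta_pos": [0,0,0],"yaw": 0}
    - {"delta_pos": [0,0,0],"yaw": 0}
    - {"delta_pos": [0,0,0],"yaw": 0}
  fingers: -1

```text
time_s: 4.12
eef_pos: [0.6084, 0.0217, 0.0486]
ee_rot: [2.102, 2.334, 0.001]
force: [-0.1, 1.0, 1.7]
gripper_width: 0.0165
grasp_force: 58.6
```

Emit:
servo_tool:
  targets:
    - {"delta_pos": [0,0,-0.1],"yaw": 0}
    - {"delta_pos": [0,0,-0.15],"yaw": 0}
    - {"delta_pos": [0,0,-0.15],"yaw": 0}
    - {"delta_pos": [0,0,-0.15],"yaw": 0}
    - {"delta_pos": [0,0,-0.15],"yaw": 0}
    - {"delta_pos": [0,0,-0.1],"yaw": 0}
    - {"delta_pos": [0,0,0],"yaw": 0}
    - {"delta_pos": [0,0,0],"yaw": 0}

```text
time_s: 4.78
eef_pos: [0.6083, 0.0217, 0.1287]
ee_rot: [2.102, 2.334, 0.001]
force: [-0.4, -0.1, -0.4]
gripper_width: 0.0164
grasp_force: 58.6
```

```bash
python3 go.py .6077 .0219 .047 6
python3 - <<'E'
from cell import snapshot
import cv2,numpy as np
s=snapshot("scene")["pixels"]
cv2.imwrite("pics/d2.png",cv2.resize(s[170:290,270:400],None,fx=5,fy=5,interpolation=2))
E
```

```text
t 4.78 pos [0.6083 0.0217 0.1287] ytool 5.98 F [-0.4 -0.1 -0.4] w 0.0164 j [-0.07  0.61  1.72  0.    0.81 -0.18]
yaw -0.0 shift [ 0.003 -0.007  0.817]
```

View pics/d2.png

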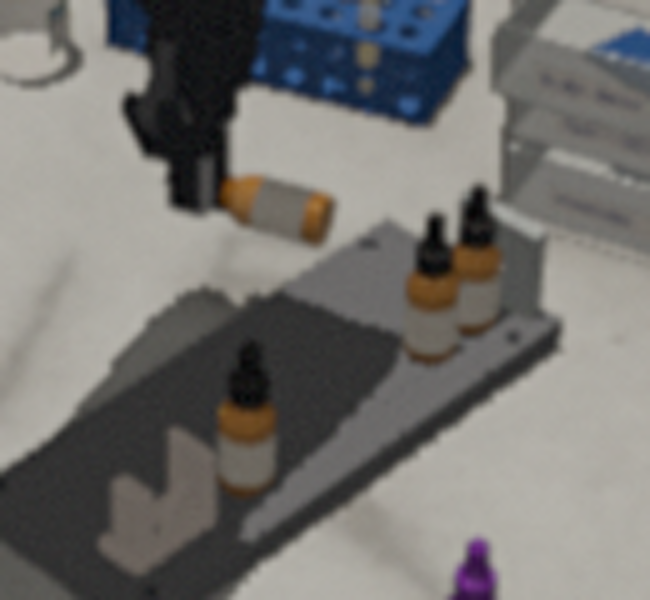

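The bottle is held horizontally and doesn't swing in the grip. I'll pivot it in the pads by pushing the lower part of its base against the ledge's outer edge while the grip follows an arc upwards.

```bash
cat > gr.py <<'E'
# gr.py: like go.py with rack coordinates in mm: x y z [tool-y angle relative to rack y, deg]; prints where the TCP is in the rack
import sys,subprocess
from lib import *
from cell import state
rk=np.array([.5576,-.0565,-1.842])
a=list(map(float,sys.argv[1:]));p=place(rk,[np.array(a[:3])/1000])[0]
d=state()["eef_pos"][:2]-rk[:2];c,s=np.cos(rk[2]),np.sin(rk[2]);print("rack",(1000*np.array([c*d[0]+s*d[1],-s*d[0]+c*d[1]])).round(1))
subprocess.run(["python3","go.py",*map(str,p)]+([str(np.degrees(rk[2])+90+a[3])] if len(a)>3 else []))
E
python3 gr.py -170 35 129 0
```

```text
t 4.83 pos [0.608  0.0217 0.128 ] ytool 5.98 F [-0.3 -0.  -0. ] w 0.0164 j [-0.07  0.61  1.72  0.    0.81 -0.18]
yaw 0.0598 shift [ 0.811  0.074 -0.01 ]
rack [-88.9  27.6]
```

Emit:
servo_tool:
  targets:
    - {"delta_pos": [0,0,0],"yaw": 0.015}
    - {"delta_pos": [0,0,0],"yaw": 0.015}
    - {"delta_pos": [0,0,0],"yaw": 0.015}
    - {"delta_pos": [0,0,0],"yaw": 0.015}
    - {"delta_pos": [0.2,0.02,0],"yaw": 0}
    - {"delta_pos": [0.2,0.02,0],"yaw": 0}
    - {"delta_pos": [0.2,0.02,0],"yaw": 0}
    - {"delta_pos": [0.2,0.02,0],"yaw": 0}
    - {"delta_pos": [0,0,0],"yaw": 0}
    - {"delta_pos": [0,0,0.2],"yaw": 0}
    - {"delta_pos": [0,0,0.2],"yaw": 0}
    - {"delta_pos": [0,0,0.2],"yaw": 0}
    - {"delta_pos": [0,0,0.2],"yaw": 0}
    - {"delta_pos": [0,0,0.05],"yaw": 0}
    - {"delta_pos": [0,0,0],"yaw": 0}
    - {"delta_pos": [0,0,0],"yaw": 0}

```text
time_s: 6.17
eef_pos: [0.6375, 0.0963, 0.0434]
ee_rot: [-2.503, -1.899, 0.001]
force: [-0.2, -0.5, 0.5]
gripper_width: 0.0164
grasp_force: 58.7
```

```bash
python3 gr.py -152 35 43.5 0
```

```text
t 6.17 pos [0.6375 0.0963 0.0434] ytool -15.63 F [-0.2 -0.5  0.5] w 0.0164 j [0.05 0.77 1.67 0.   0.7  0.32]
yaw -0.0002 shift [-0.166 -0.011 -0.001]
rack [-168.6   36.1]
```

Now I'll approach the edge in small steps until contact.

Emit:
servo_tool:
  targets:
    - {"delta_pos": [-0.05,0,0],"yaw": 0}
    - {"delta_pos": [-0.05,0,0],"yaw": 0}
    - {"delta_pos": [-0.03,0,0],"yaw": 0}
    - {"delta_pos": [0,0,0],"yaw": 0}
    - {"delta_pos": [0,0,0],"yaw": 0}

```text
time_s: 6.58
eef_pos: [0.6342, 0.0837, 0.0438]
ee_rot: [2.503, 1.898, 0.001]
force: [-0.1, -0.1, -0.9]
gripper_width: 0.0162
grasp_force: 58.7
```

Emit:
servo_tool:
  targets:
    - {"delta_pos": [-0.02,0,0],"yaw": 0}
    - {"delta_pos": [-0.02,0,0],"yaw": 0}
    - {"delta_pos": [0,0,0],"yaw": 0}

```text
time_s: 6.83
eef_pos: [0.6338, 0.0818, 0.044]
ee_rot: [2.503, 1.898, 0.006]
force: [3.1, 13.4, 0.9]
gripper_width: 0.0161
grasp_force: 59.3
```

Emit:
servo_tool:
  targets:
    - {"delta_pos": [-0.01,0,-0.028],"yaw": 0}
    - {"delta_pos": [-0.01,0,-0.028],"yaw": 0}
    - {"delta_pos": [-0.01,0,-0.028],"yaw": 0}
    - {"delta_pos": [-0.01,0,-0.027],"yaw": 0}
    - {"delta_pos": [0,0,0],"yaw": 0}

```text
time_s: 7.25
eef_pos: [0.6329, 0.0785, 0.0556]
ee_rot: [2.503, 1.899, 0.007]
force: [2.1, 16.4, 2.0]
gripper_width: 0.0164
grasp_force: 60.3
```

```bash
python3 gr.py -152 35 43.5 0
```

```text
t 7.25 pos [0.6329 0.0785 0.0556] ytool -15.63 F [ 2.1 16.4  2. ] w 0.0164 j [0.02 0.74 1.69 0.   0.71 0.29]
yaw -0.0003 shift [ 0.017 -0.014  0.121]
rack [-150.2   36.3]
```

Emit:
servo_tool:
  targets:
    - {"delta_pos": [-0.011,0,-0.032],"yaw": 0}
    - {"delta_pos": [-0.013,0,-0.031],"yaw": 0}
    - {"delta_pos": [-0.015,0,-0.03],"yaw": 0}
    - {"delta_pos": [-0.017,0,-0.03],"yaw": 0}
    - {"delta_pos": [-0.018,0,-0.029],"yaw": 0}
    - {"delta_pos": [0,0,0],"yaw": 0}

```text
time_s: 7.75
eef_pos: [0.6305, 0.0704, 0.0706]
ee_rot: [2.503, 1.899, 0.004]
force: [1.0, 10.2, 3.3]
gripper_width: 0.0165
grasp_force: 62.7
```

Emit:
servo_tool:
  targets:
    - {"delta_pos": [-0.02,0,-0.028],"yaw": 0}
    - {"delta_pos": [-0.021,0,-0.027],"yaw": 0}
    - {"delta_pos": [-0.022,0,-0.026],"yaw": 0}
    - {"delta_pos": [-0.024,0,-0.025],"yaw": 0}
    - {"delta_pos": [-0.025,0,-0.024],"yaw": 0}
    - {"delta_pos": [0,0,0],"yaw": 0}

```text
time_s: 8.25
eef_pos: [0.6269, 0.0582, 0.0831]
ee_rot: [2.502, 1.899, 0.001]
force: [-0.1, 0.3, -0.7]
gripper_width: 0.0164
grasp_force: 63.2
```

```bash
python3 gr.py -152 35 43.5 0
python3 - <<'E'
from cell import snapshot
import cv2,numpy as np
s=snapshot("scene")["pixels"]
cv2.imwrite("pics/d3.png",cv2.resize(s[170:270,260:390],None,fx=6,fy=6,interpolation=2))
E
```

```text
t 8.25 pos [0.6269 0.0582 0.0831] ytool -15.61 F [-0.1  0.3 -0.7] w 0.0164 j [-0.01  0.7   1.69 -0.    0.75  0.26]
yaw -0.0002 shift [ 0.229 -0.011  0.396]
rack [-129.1   36.1]
```

View pics/d3.png

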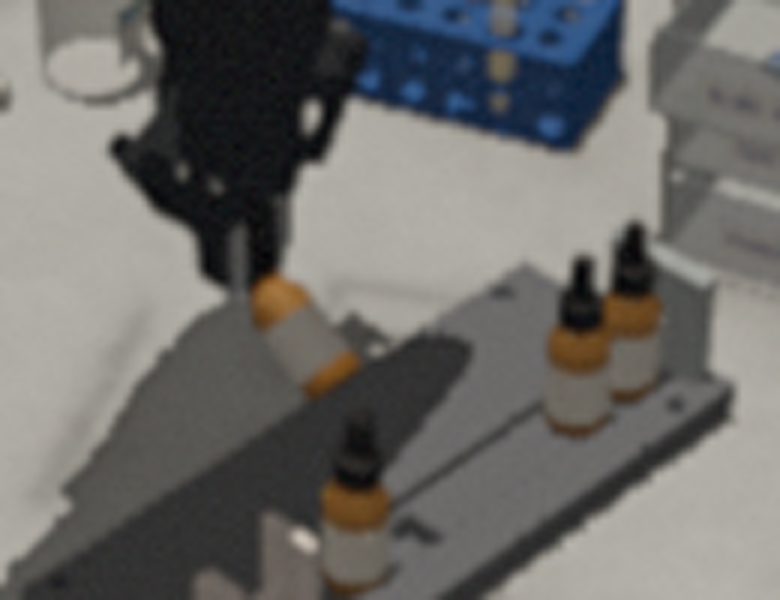

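The scene crop shows the bottle tilted in the grip, base at about (316,233) full-frame and shoulder at about (304,218). I'll compute the tilt.

```bash
cat > tilt.py <<'E'
import sys
from lib import *
rk=np.array([.5576,-.0565,-1.842])
def onplane(uv,y,n="scene"):
    c,s=np.cos(rk[2]),np.sin(rk[2]);X=np.array([c,s,0]);Y=np.array([-s,c,0]);o=np.r_[rk[:2],0]
    d=ray(n,uv);t=(y/1000-(C[n]-o)@Y)/(d@Y);p=C[n]+d*t-o;return 1000*np.array([p@X,p[2]])
if __name__=="__main__":
    for q in((338,380),(318,393),(358,357),(277,290)):print(q,onplane(unc(q,6,(260,170)),36))
E
python3 tilt.py
```

```text
(338, 380) [-73.23414415  37.00378975]
(318, 393) [-84.81525446  23.30057895]
(358, 357) [-61.92039975  55.74483806]
(277, 290) [-108.47868366   65.56100829]
```

Emit:
servo_tool:
  targets:
    - {"delta_pos": [0.1,0,-0.03],"yaw": 0}
    - {"delta_pos": [0.082,0,0.057],"yaw": 0}
    - {"delta_pos": [0,0,0],"yaw": 0}
    - {"delta_pos": [-0.03,0,0.018],"yaw": 0}
    - {"delta_pos": [-0.03,0,0.019],"yaw": 0}
    - {"delta_pos": [-0.03,0,0.018],"yaw": 0}
    - {"delta_pos": [-0.02,0,0.013],"yaw": 0}
    - {"delta_pos": [0,0,0],"yaw": 0}

```text
time_s: 8.97
eef_pos: [0.6297, 0.0665, 0.0743]
ee_rot: [-2.504, -1.897, -0.006]
force: [0.9, 13.7, 10.5]
gripper_width: 0.016
grasp_force: 64.9
```

```bash
python3 gr.py -138.8 36 75 0
```

```text
t 8.97 pos [0.6297 0.0665 0.0743] ytool -15.7 F [ 0.9 13.7 10.5] w 0.016 j [-0.    0.71  1.69  0.    0.74  0.27]
yaw -0.0005 shift [ 0.01  -0.005 -0.007]
rack [-137.8   36.5]
```

Emit:
servo_tool:
  targets:
    - {"delta_pos": [-0.024,0,-0.023],"yaw": 0}
    - {"delta_pos": [-0.025,0,-0.022],"yaw": 0}
    - {"delta_pos": [-0.026,0,-0.021],"yaw": 0}
    - {"delta_pos": [-0.027,0,-0.02],"yaw": 0}
    - {"delta_pos": [-0.028,0,-0.019],"yaw": 0}
    - {"delta_pos": [0,0,0],"yaw": 0}

```text
time_s: 9.47
eef_pos: [0.6262, 0.0536, 0.0852]
ee_rot: [2.503, 1.897, 0.006]
force: [0.8, 13.2, 9.7]
gripper_width: 0.0164
grasp_force: 67.4
```

```bash
python3 gr.py -138.8 36 75 0
```

```text
t 9.47 pos [0.6262 0.0536 0.0852] ytool -15.68 F [ 0.8 13.2  9.7] w 0.0164 j [-0.02  0.69  1.7   0.    0.75  0.25]
yaw -0.0004 shift [ 0.143 -0.006  0.103]
rack [-124.5   36.6]
```

Emit:
servo_tool:
  targets:
    - {"delta_pos": [-0.027,0,-0.02],"yaw": 0}
    - {"delta_pos": [-0.028,0,-0.019],"yaw": 0}
    - {"delta_pos": [-0.028,0,-0.017],"yaw": 0}
    - {"delta_pos": [-0.029,0,-0.015],"yaw": 0}
    - {"delta_pos": [0,0,0],"yaw": 0}

```text
time_s: 9.88
eef_pos: [0.6228, 0.042, 0.0916]
ee_rot: [2.503, 1.898, 0.004]
force: [0.7, 6.8, 5.7]
gripper_width: 0.0163
grasp_force: 66.3
```

Emit:
servo_tool:
  targets:
    - {"delta_pos": [-0.029,0,-0.012],"yaw": 0}
    - {"delta_pos": [-0.03,0,-0.01],"yaw": 0}
    - {"delta_pos": [-0.03,0,-0.008],"yaw": 0}
    - {"delta_pos": [-0.03,0,-0.006],"yaw": 0}
    - {"delta_pos": [0,0,0],"yaw": 0}

```text
time_s: 10.3
eef_pos: [0.6194, 0.0304, 0.095]
ee_rot: [2.503, 1.897, 0.003]
force: [0.1, 4.9, 5.4]
gripper_width: 0.0161
grasp_force: 65.7
```

```bash
python3 gr.py -138.8 36 75 0
```

```text
t 10.3 pos [0.6194 0.0304 0.095 ] ytool -15.68 F [0.1 4.9 5.4] w 0.0161 j [-0.06  0.67  1.71  0.    0.76  0.21]
yaw -0.0004 shift [ 0.385 -0.003  0.201]
rack [-100.2   36.3]
```

Emit:
servo_tool:
  targets:
    - {"delta_pos": [-0.03,0,-0.005],"yaw": 0}
    - {"delta_pos": [-0.03,0,-0.003],"yaw": 0}
    - {"delta_pos": [-0.03,0,-0.001],"yaw": 0}
    - {"delta_pos": [-0.03,0,0],"yaw": 0}
    - {"delta_pos": [0,0,0],"yaw": 0}

```text
time_s: 10.72
eef_pos: [0.6161, 0.0186, 0.096]
ee_rot: [2.503, 1.898, 0.003]
force: [-0.4, 3.6, 6.9]
gripper_width: 0.0164
grasp_force: 65.5
```

```bash
python3 gr.py -138.8 36 75 0
python3 - <<'E'
from cell import snapshot
import cv2,numpy as np
s=snapshot("scene")["pixels"]
cv2.imwrite("pics/d4.png",cv2.resize(s[170:270,260:390],None,fx=6,fy=6,interpolation=2))
E
```

```text
t 10.72 pos [0.6161 0.0186 0.096 ] ytool -15.67 F [-0.4  3.6  6.9] w 0.0164 j [-0.08  0.67  1.72  0.    0.75  0.2 ]
yaw -0.0004 shift [ 0.507 -0.003  0.21 ]
rack [-88.   36.2]
```

View pics/d4.png

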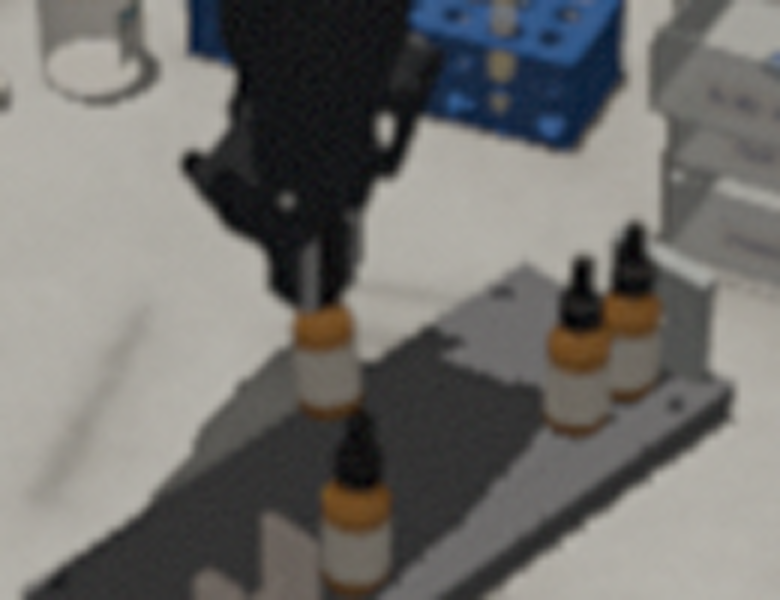

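The bottle is nearly upright in the grip, with its axis running from about (322,315) to (330,405) in the crop, a lean of a few degrees. I'll press it flat onto the ledge.

Emit:
servo_tool:
  targets:
    - {"delta_pos": [-0.03,0,0.005],"yaw": 0}
    - {"delta_pos": [-0.03,0,0.01],"yaw": 0}
    - {"delta_pos": [-0.01,0,0.015],"yaw": 0}
    - {"delta_pos": [0,0,0.01],"yaw": 0}
    - {"delta_pos": [0,0,0],"yaw": 0}

```text
time_s: 11.18
eef_pos: [0.6153, 0.0123, 0.0953]
ee_rot: [2.501, 1.896, 0.007]
force: [-6.6, 5.2, 38.8]
gripper_width: 0.0162
grasp_force: 70.4
```

```bash
python3 gr.py 0 36 115 0
```

```text
t 11.18 pos [0.6153 0.0123 0.0953] ytool -15.66 F [-6.6  5.2 38.8] w 0.0162 j [-0.09  0.66  1.73  0.    0.74  0.18]
yaw -0.0003 shift [-0.817 -0.01  -0.199]
rack [-81.7  37.1]
```

Run:
```python
from tilt import *
for q in((328,400),(327,360),(323,318)):print(onplane(unc(q,6,(260,170)),36.5))
for q in((578,420),(580,380),(583,270)):print("b2",onplane(unc(q,6,(260,170)),107))
for q in((354,575),(358,500),(359,425)):print("b4",onplane(unc(q,6,(260,170)),-29))
```

```text
[-79.46457665  22.24729054]
[-80.06856213  43.61664166]
[-82.37975428  64.7268008 ]
b2 [-1.17166872 13.9927151 ]
b2 [-1.35550301 35.72485985]
b2 [-3.14308125 92.82307027]
b4 [-2.3911406  14.73362447]
b4 [-0.53473925 55.95837294]
b4 [-0.33258774 94.74027473]
```

Emit:
servo_tool:
  targets:
    - {"delta_pos": [0,0,-0.04],"yaw": 0}
    - {"delta_pos": [0,0,-0.1],"yaw": 0}
    - {"delta_pos": [0,0,-0.12],"yaw": 0}
    - {"delta_pos": [0,0,0],"yaw": 0}
    - {"delta_pos": [0,0,0],"yaw": 0}

```text
time_s: 11.6
eef_pos: [0.6142, 0.012, 0.1179]
ee_rot: [2.502, 1.898, 0.002]
force: [-0.2, 0.1, -1.0]
gripper_width: 0.0161
grasp_force: 65.4
```

Emit:
servo_tool:
  targets:
    - {"delta_pos": [-0.15,0,0],"yaw": 0}
    - {"delta_pos": [-0.15,0,0],"yaw": 0}
    - {"delta_pos": [-0.15,0,0],"yaw": 0}
    - {"delta_pos": [-0.15,0,0],"yaw": 0}
    - {"delta_pos": [-0.15,0,0],"yaw": 0}
    - {"delta_pos": [0,0,0],"yaw": 0}
    - {"delta_pos": [0,0,0],"yaw": 0}

```text
time_s: 12.18
eef_pos: [0.5934, -0.0614, 0.1171]
ee_rot: [-2.505, -1.896, 0.0]
force: [-0.6, 0.5, -1.0]
gripper_width: 0.016
grasp_force: 65.4
```

```bash
python3 gr.py -6.7 38 99 0
python3 - <<'E'
from cell import snapshot
import cv2,numpy as np
s=snapshot("scene")["pixels"]
cv2.imwrite("pics/d5.png",s)
g=s[215:262,318:352].astype(int)
# brown body mask: centroid columns per row
m=(g[:,:,2]-g[:,:,0]>35)
for r in range(0,47,2):
    c=np.where(m[r])[0]
    print(r+215,(c.min()+318,c.max()+318,len(c)) if len(c) else "",end="; ")
E
```

```text
t 12.18 pos [ 0.5934 -0.0614  0.1171] ytool -15.75 F [-0.6  0.5 -1. ] w 0.016 j [-0.21  0.62  1.76  0.    0.77  0.06]
yaw -0.0006 shift [0.018 0.022 0.181]
rack [-4.8 35.8]
215 ; 217 ; 219 ; 221 ; 223 ; 225 ; 227 (np.int64(351), np.int64(351), 1); 229 (np.int64(339), np.int64(342), 4); 231 (np.int64(333), np.int64(343), 11); 233 (np.int64(333), np.int64(343), 11); 235 (np.int64(334), np.int64(342), 9); 237 ; 239 ; 241 ; 243 ; 245 ; 247 (np.int64(336), np.int64(340), 5); 249 ; 251 (np.int64(322), np.int64(323), 2); 253 (np.int64(318), np.int64(324), 7); 255 (np.int64(318), np.int64(324), 7); 257 (np.int64(318), np.int64(323), 6); 259 ; 261 ;
```

Run:
```python
from tilt import *
s=cv2.imread("pics/d5.png").astype(int);m=(s[:,:,2]-s[:,:,0]>30)
for n,u0,u1,v0,v1,y in(("b3",328,348,222,252,36),("b2",348,364,218,246,106),("b4",310,327,246,272,-29)):
    for v in range(v0,v1,1):
        c=np.where(m[v,u0:u1])[0]
        if len(c)>6:print(n,v,c.min()+u0,c.max()+u0,onplane(((c.min()+c.max())/2+u0,v),y).round(1))
```

```text
b3 230 333 343 [-0.6 87.4]
b3 231 333 343 [-0.5 84.4]
b3 232 333 343 [-0.4 81.4]
b3 233 333 343 [-0.3 78.3]
b3 234 333 343 [-0.2 75.3]
b3 235 334 342 [-0.1 72.2]
b3 236 335 341 [-0.  69.2]
b3 246 334 342 [ 1.1 38.1]
b2 224 352 363 [ 1.7 66.6]
b2 225 352 363 [ 1.9 63.5]
b2 226 351 362 [-1.  58.7]
b2 227 351 361 [-2.4 54.8]
b2 228 351 361 [-2.3 51.7]
b2 229 352 361 [-0.5 49.4]
b2 230 352 360 [-1.9 45.4]
b2 231 353 359 [-1.7 42.3]
b2 241 353 359 [ 0.2 10.7]
b4 251 314 324 [-1.4 61.5]
b4 252 314 324 [-1.4 58.3]
b4 253 314 324 [-1.3 55.2]
b4 254 314 324 [-1.3 52.1]
b4 255 314 324 [-1.3 48.9]
b4 256 314 324 [-1.3 45.8]
b4 257 315 323 [-1.2 42.6]
```

Emit:
servo_tool:
  targets:
    - {"delta_pos": [0.01,0.02,0.06],"yaw": 0}
    - {"delta_pos": [0,0,0.07],"yaw": 0}
    - {"delta_pos": [0,0,0.05],"yaw": 0}
    - {"delta_pos": [0,0,0],"yaw": 0}
    - {"delta_pos": [0,0,0],"yaw": 0}

```text
time_s: 12.65
eef_pos: [0.5958, -0.0591, 0.0986]
ee_rot: [-2.501, -1.899, 0.001]
force: [-0.1, 0.0, -0.0]
gripper_width: 0.0162
grasp_force: 65.4
```

Emit:
servo_tool:
  targets:
    - {"delta_pos": [0,0,0.03],"yaw": 0}
    - {"delta_pos": [0,0,0.03],"yaw": 0}
    - {"delta_pos": [0,0,0.02],"yaw": 0}
    - {"delta_pos": [0,0,0],"yaw": 0}

```text
time_s: 12.98
eef_pos: [0.5958, -0.0595, 0.0908]
ee_rot: [-2.502, -1.899, 0.0]
force: [-0.5, 1.0, -0.2]
gripper_width: 0.0162
grasp_force: 65.4
```

```bash
python3 gr.py -6.7 38 99 0
```

```text
t 12.98 pos [ 0.5958 -0.0595  0.0908] ytool -15.62 F [-0.5  1.  -0.2] w 0.0162 j [-0.21  0.66  1.77  0.    0.72  0.06]
yaw -0.0002 shift [-0.007  0.004 -0.082]
rack [-7.4 37.6]
```

Emit:
servo_tool:
  targets:
    - {"delta_pos": [0,0,0.015],"yaw": 0}
    - {"delta_pos": [0,0,0.01],"yaw": 0}
    - {"delta_pos": [0,0,0],"yaw": 0}

```text
time_s: 13.23
eef_pos: [0.5963, -0.0596, 0.0897]
ee_rot: [2.502, 1.898, 0.001]
force: [-1.9, -0.0, 9.0]
gripper_width: 0.0163
grasp_force: 66.7
```

Emit:
servo_tool:
  targets:
    - {"delta_pos": [0,0,0],"yaw": 0}
    - {"delta_pos": [0,0,0],"yaw": 0}
    - {"delta_pos": [0,0,0],"yaw": 0}
    - {"delta_pos": [0,0,0],"yaw": 0}
  fingers: -0.06

```text
time_s: 13.57
eef_pos: [0.596, -0.0595, 0.0886]
ee_rot: [-2.503, -1.899, -0.0]
force: [0.2, 0.1, 0.4]
gripper_width: 0.0399
grasp_force: 0.0
```

Emit:
servo_tool:
  targets:
    - {"delta_pos": [0,0,-0.1],"yaw": 0}
    - {"delta_pos": [0,0,-0.2],"yaw": 0}
    - {"delta_pos": [0,0,-0.2],"yaw": 0}
    - {"delta_pos": [0,0,-0.1],"yaw": 0}
    - {"delta_pos": [0,0,0],"yaw": 0}

```text
time_s: 13.98
eef_pos: [0.5968, -0.0596, 0.1513]
ee_rot: [2.5, 1.897, 0.004]
force: [-0.8, -0.1, -0.3]
gripper_width: 0.0398
grasp_force: 0.0
```

```bash
python3 gr.py -1 -160 150 90
python3 - <<'E'
from cell import snapshot
from tilt import *
img=snapshot("scene")["pixels"];cv2.imwrite("pics/d6.png",img);s=img.astype(int)
m=(s[:,:,2]-s[:,:,0]>30)
for n,u0,u1,v0,v1,y in(("b3",328,348,222,262,37),("b2",348,364,218,246,106),("b4",310,327,246,272,-29)):
    for v in range(v0,v1,1):
        c=np.where(m[v,u0:u1])[0]
        if len(c)>4:print(n,v,c.min()+u0,c.max()+u0,onplane(((c.min()+c.max())/2+u0,v),y).round(1))
E
```

```text
t 13.98 pos [ 0.5968 -0.0596  0.1513] ytool -15.61 F [-0.8 -0.1 -0.3] w 0.0398 j [-0.21  0.57  1.73  0.    0.84  0.06]
yaw 0.2498 shift [-1.986  0.065  0.004]
rack [-7.5 38.6]
b3 238 333 343 [-0.7 61.9]
b3 239 333 343 [-0.5 58.8]
b3 240 333 343 [-0.4 55.7]
b3 241 333 343 [-0.3 52.6]
b3 242 333 343 [-0.2 49.5]
b3 243 333 342 [-1.7 45.4]
b3 244 334 341 [-1.6 42.3]
b3 254 334 338 [-5.4  7.4]
b3 255 335 339 [-2.   6.2]
b2 224 353 363 [ 3.3 67.5]
b2 225 352 363 [ 1.9 63.5]
b2 226 351 363 [ 0.5 59.6]
b2 227 351 361 [-2.4 54.8]
b2 228 351 361 [-2.3 51.7]
b2 229 352 361 [-0.5 49.4]
b2 230 352 360 [-1.9 45.4]
b2 231 353 359 [-1.7 42.3]
b2 241 352 359 [-1.4  9.7]
b4 251 314 324 [-1.4 61.5]
b4 252 314 324 [-1.4 58.3]
b4 253 314 324 [-1.3 55.2]
b4 254 314 324 [-1.3 52.1]
b4 255 314 324 [-1.3 48.9]
b4 256 314 324 [-1.3 45.8]
b4 257 315 323 [-1.2 42.6]
b4 258 316 321 [-2.8 38.4]
b4 268 316 320 [-4.3  5.1]
```

Emit:
servo_tool:
  targets:
    - {"delta_pos": [0,0,0],"yaw": 0.0192}
    - {"delta_pos": [0,0,0],"yaw": 0.0192}
    - {"delta_pos": [0,0,0],"yaw": 0.0192}
    - {"delta_pos": [0,0,0],"yaw": 0.0192}
    - {"delta_pos": [0,0,0],"yaw": 0.0192}
    - {"delta_pos": [0,0,0],"yaw": 0.0192}
    - {"delta_pos": [0,0,0],"yaw": 0.0192}
    - {"delta_pos": [0,0,0],"yaw": 0.0192}
    - {"delta_pos": [0,0,0],"yaw": 0.0192}
    - {"delta_pos": [0,0,0],"yaw": 0.0192}
    - {"delta_pos": [0,0,0],"yaw": 0.0192}
    - {"delta_pos": [0,0,0],"yaw": 0.0192}
    - {"delta_pos": [0,0,0],"yaw": 0.0192}
    - {"delta_pos": [-0.24,0.01,0],"yaw": 0}
    - {"delta_pos": [-0.24,0.01,0],"yaw": 0}
    - {"delta_pos": [-0.24,0.01,0],"yaw": 0}
    - {"delta_pos": [-0.24,0.01,0],"yaw": 0}
    - {"delta_pos": [-0.24,0.01,0],"yaw": 0}
    - {"delta_pos": [-0.24,0.01,0],"yaw": 0}
    - {"delta_pos": [0,0,0],"yaw": 0}
  fingers: 0.06

```text
time_s: 15.7
eef_pos: [0.4513, -0.0258, 0.1477]
ee_rot: [-3.113, 0.422, 0.008]
force: [1.2, 0.5, 0.4]
gripper_width: 0.0455
grasp_force: 0.0
```

```bash
python3 gr.py -1.3 -104 50 90
python3 - <<'E'
from tilt import *
img=cv2.imread("pics/d6.png")
cv2.imwrite("pics/d7.png",cv2.resize(img[235:300,270:350],None,fx=9,fy=9,interpolation=2))
E
```

```text
t 15.7 pos [ 0.4513 -0.0258  0.1477] ytool -105.45 F [1.2 0.5 0.4] w 0.0455 j [-0.2   0.41  2.08  0.    0.65  1.64]
yaw 0.0002 shift [ 0.072 -0.002  0.977]
rack [  -1.1 -110.7]
```

View pics/d7.png

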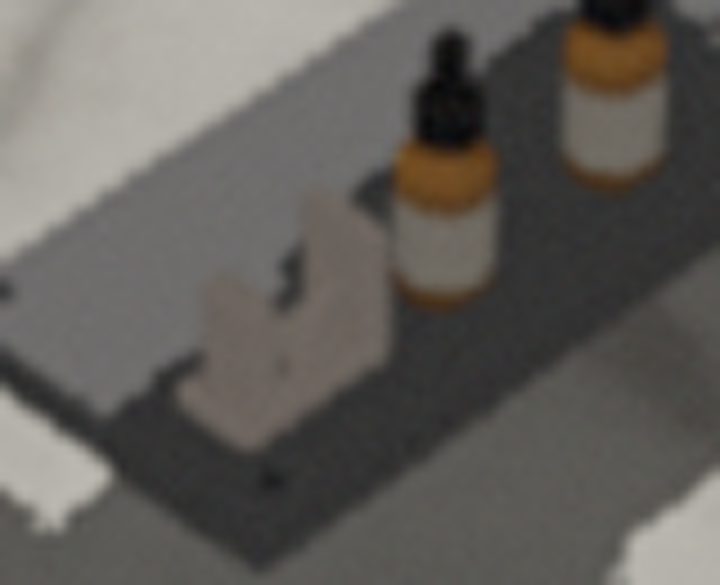

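The crop shows the tipped bottle standing in the lane next to bottle_4, and the follower tab top at about (297,267.6) full-frame.

Run:
```python
from tilt import *
def inr(p):
    d=p[:2]-rk[:2];c,s=np.cos(rk[2]),np.sin(rk[2]);return 1000*np.array([c*d[0]+s*d[1],-s*d[0]+c*d[1]])
for q,z in(((243,295),.058),((215,275),.058),((272,315),.058),((345,215),.061)):print(inr(atz("scene",unc(q,9,(270,235)),z)))
```

```text
[  -2.18224037 -103.14360701]
[ -12.69240589 -102.77057874]
[   8.42550892 -103.33770215]
[ -2.34672626 -65.60807553]
```

Emit:
servo_tool:
  targets:
    - {"delta_pos": [0.035,0,0.15],"yaw": 0}
    - {"delta_pos": [0.035,0,0.15],"yaw": 0}
    - {"delta_pos": [0,0,0.15],"yaw": 0}
    - {"delta_pos": [0,0,0.15],"yaw": 0}
    - {"delta_pos": [0,0,0.15],"yaw": 0}
    - {"delta_pos": [0,0,0.12],"yaw": 0}
    - {"delta_pos": [0,0,0.08],"yaw": 0}
    - {"delta_pos": [0,0,0.03],"yaw": 0}
    - {"delta_pos": [0,0,0],"yaw": 0}

```text
time_s: 16.45
eef_pos: [0.4622, -0.0287, 0.0499]
ee_rot: [-3.113, 0.423, 0.002]
force: [0.5, 0.8, -0.2]
gripper_width: 0.045
grasp_force: 0.0
```

```bash
python3 gr.py -1.3 -104 50 90
```

```text
t 16.45 pos [ 0.4622 -0.0287  0.0499] ytool -105.48 F [ 0.5  0.8 -0.2] w 0.045 j [-0.2   0.61  2.13  0.    0.41  1.64]
yaw 0.0002 shift [-0.047 -0.001 -0.001]
rack [ -1.2 -99.3]
```

Emit:
servo_tool:
  targets:
    - {"delta_pos": [0,0,0],"yaw": 0}
    - {"delta_pos": [0,0,0],"yaw": 0}
    - {"delta_pos": [0,0,0],"yaw": 0}
    - {"delta_pos": [0,0,0],"yaw": 0}
    - {"delta_pos": [0,0,0],"yaw": 0}
  fingers: -1

```text
time_s: 16.87
eef_pos: [0.4634, -0.0274, 0.0516]
ee_rot: [-3.112, 0.424, -0.005]
force: [6.5, 23.0, 2.2]
gripper_width: 0.0187
grasp_force: 58.5
```

```bash
python3 gr.py -1.3 -104 50 90
```

```text
t 16.87 pos [ 0.4634 -0.0274  0.0516] ytool -105.52 F [ 6.5 23.   2.2] w 0.0187 j [-0.2   0.61  2.13  0.    0.41  1.64]
yaw 0.0001 shift [-0.055  0.015  0.016]
rack [ -2.8 -98.5]
```

Emit:
servo_tool:
  targets:
    - {"delta_pos": [0,-0.01,0],"yaw": 0}
    - {"delta_pos": [0,-0.01,0],"yaw": 0}
    - {"delta_pos": [0.02,0,0],"yaw": 0}
    - {"delta_pos": [0.03,0,0],"yaw": 0}
    - {"delta_pos": [0.03,0,0],"yaw": 0}
    - {"delta_pos": [0.03,0,0],"yaw": 0}
    - {"delta_pos": [0.03,0,0],"yaw": 0}
    - {"delta_pos": [0.03,0,0],"yaw": 0}
    - {"delta_pos": [0.03,0,0],"yaw": 0}
    - {"delta_pos": [0.03,0,0],"yaw": 0}
    - {"delta_pos": [0.03,0,0],"yaw": 0}
    - {"delta_pos": [0.03,0,0],"yaw": 0}
    - {"delta_pos": [0.03,0,0],"yaw": 0}
    - {"delta_pos": [0,0,0],"yaw": 0}

```text
time_s: 18.03
eef_pos: [0.4945, -0.0357, 0.0516]
ee_rot: [3.113, -0.424, 0.003]
force: [1.3, 0.3, 6.4]
gripper_width: 0.0189
grasp_force: 59.6
```

```bash
python3 gr.py -1.3 -104 50 90
```

```text
t 18.03 pos [ 0.4945 -0.0357  0.0516] ytool -105.52 F [1.3 0.3 6.4] w 0.0189 j [-0.21  0.63  2.05  0.    0.46  1.64]
yaw 0.0001 shift [-0.377  0.018  0.015]
rack [ -3.1 -66.3]
```

Emit:
servo_tool:
  targets:
    - {"delta_pos": [0.03,0,0],"yaw": 0}
    - {"delta_pos": [0.03,0,0],"yaw": 0}
    - {"delta_pos": [0.03,0,0],"yaw": 0}
    - {"delta_pos": [0.03,0,0],"yaw": 0}
    - {"delta_pos": [0.03,0,0],"yaw": 0}
    - {"delta_pos": [0.03,0,0],"yaw": 0}
    - {"delta_pos": [0.03,0,0],"yaw": 0}
    - {"delta_pos": [0.03,0,0],"yaw": 0}
    - {"delta_pos": [0.03,0,0],"yaw": 0}
    - {"delta_pos": [0.03,0,0],"yaw": 0}
    - {"delta_pos": [0.03,0,0],"yaw": 0}
    - {"delta_pos": [0.03,0,0],"yaw": 0}
    - {"delta_pos": [0.03,0,0],"yaw": 0}
    - {"delta_pos": [0.03,0,0],"yaw": 0}
    - {"delta_pos": [0.03,0,0],"yaw": 0}
    - {"delta_pos": [0.03,0,0],"yaw": 0}
    - {"delta_pos": [0.03,0,0],"yaw": 0}
    - {"delta_pos": [0.03,0,0],"yaw": 0}
    - {"delta_pos": [0.03,0,0],"yaw": 0}
    - {"delta_pos": [0,0,0],"yaw": 0}

```text
time_s: 19.7
eef_pos: [0.5491, -0.0513, 0.0516]
ee_rot: [3.112, -0.424, 0.002]
force: [-0.4, -4.4, 5.5]
gripper_width: 0.0189
grasp_force: 59.5
```

```bash
python3 gr.py -1.3 -104 50 90;  python3 - <<'E'
from cell import snapshot
from tilt import *
img=snapshot("scene")["pixels"];cv2.imwrite("pics/d8.png",img)
s=img.astype(int);m=(s[:,:,2]-s[:,:,0]>30)
for v in range(216,256,3):
    c=np.where(m[v,325:380])[0]+325
    print(v,"".join("#" if u in c else "." for u in range(325,380)))
E
```

```text
t 19.7 pos [ 0.5491 -0.0513  0.0516] ytool -105.52 F [-0.4 -4.4  5.5] w 0.0189 j [-0.21  0.67  1.91 -0.    0.56  1.63]
yaw 0.0001 shift [-0.945  0.014  0.014]
rack [-2.7 -9.5]
216 .......................................................
219 ....................................####.###...........
222 ...................................##########..........
225 ...........................#################...........
228 ..........................###########..................
231 ............................#######....................
234 ....................#..####............................
237 ........................#..............................
240 .......................................................
243 .......................................................
246 .......................................................
249 .....................#.................................
252 .......................................................
255 .......................................................
```

Emit:
servo_tool:
  targets:
    - {"delta_pos": [0.02,0,0],"yaw": 0}
    - {"delta_pos": [0.02,0,0],"yaw": 0}
    - {"delta_pos": [0.02,0,0],"yaw": 0}
    - {"delta_pos": [0.02,0,0],"yaw": 0}
    - {"delta_pos": [0,0,0],"yaw": 0}

```text
time_s: 20.17
eef_pos: [0.5566, -0.0535, 0.0516]
ee_rot: [3.112, -0.424, 0.002]
force: [-1.5, -5.5, 5.9]
gripper_width: 0.0185
grasp_force: 59.6
```

Emit:
servo_tool:
  targets:
    - {"delta_pos": [0.015,0,0],"yaw": 0}
    - {"delta_pos": [0.015,0,0],"yaw": 0}
    - {"delta_pos": [0,0,0],"yaw": 0}

```text
time_s: 20.42
eef_pos: [0.5594, -0.0543, 0.0516]
ee_rot: [3.112, -0.424, 0.001]
force: [-2.1, -4.5, 5.7]
gripper_width: 0.0185
grasp_force: 59.6
```

Emit:
servo_tool:
  targets:
    - {"delta_pos": [0.01,0,0],"yaw": 0}
    - {"delta_pos": [0.01,0,0],"yaw": 0}
    - {"delta_pos": [0,0,0],"yaw": 0}

```text
time_s: 20.67
eef_pos: [0.5612, -0.0548, 0.0516]
ee_rot: [3.112, -0.424, 0.001]
force: [-3.6, -5.1, 7.1]
gripper_width: 0.0189
grasp_force: 59.6
```

```bash
python3 gr.py -1.3 -104 50 90
```

```text
t 20.67 pos [ 0.5612 -0.0548  0.0516] ytool -105.52 F [-3.6 -5.1  7.1] w 0.0189 j [-0.21  0.68  1.88 -0.    0.58  1.63]
yaw 0.0001 shift [-1.07   0.013  0.015]
rack [-2.6  3. ]
```

Emit:
servo_tool:
  targets:
    - {"delta_pos": [0.01,0,0],"yaw": 0}
    - {"delta_pos": [0,0,0],"yaw": 0}

```text
time_s: 20.83
eef_pos: [0.5621, -0.055, 0.0516]
ee_rot: [3.112, -0.424, 0.001]
force: [-3.8, -4.8, 6.6]
gripper_width: 0.0186
grasp_force: 59.6
```

Emit:
servo_tool:
  targets:
    - {"delta_pos": [0.01,0,0],"yaw": 0}
    - {"delta_pos": [0,0,0],"yaw": 0}

```text
time_s: 21.0
eef_pos: [0.563, -0.0553, 0.0516]
ee_rot: [3.112, -0.424, 0.001]
force: [-3.8, -5.6, 7.0]
gripper_width: 0.0187
grasp_force: 59.6
```

Emit:
servo_tool:
  targets:
    - {"delta_pos": [0.01,0,0],"yaw": 0}
    - {"delta_pos": [0,0,0],"yaw": 0}

```text
time_s: 21.17
eef_pos: [0.5639, -0.0556, 0.0516]
ee_rot: [3.112, -0.424, 0.0]
force: [-3.5, -3.7, 6.8]
gripper_width: 0.0186
grasp_force: 59.6
```

Steady at about 3.6 N, so it's still sliding. I'll continue.

Emit:
servo_tool:
  targets:
    - {"delta_pos": [0.01,0,0],"yaw": 0}
    - {"delta_pos": [0.01,0,0],"yaw": 0}
    - {"delta_pos": [0,0,0],"yaw": 0}

```text
time_s: 21.42
eef_pos: [0.5658, -0.0561, 0.0516]
ee_rot: [3.112, -0.424, 0.0]
force: [-3.5, -5.5, 7.3]
gripper_width: 0.019
grasp_force: 59.6
```

Emit:
servo_tool:
  targets:
    - {"delta_pos": [0.01,0,0],"yaw": 0}
    - {"delta_pos": [0.01,0,0],"yaw": 0}
    - {"delta_pos": [0,0,0],"yaw": 0}

```text
time_s: 21.67
eef_pos: [0.5666, -0.0563, 0.0515]
ee_rot: [3.113, -0.424, -0.004]
force: [-9.5, -3.1, 11.6]
gripper_width: 0.0187
grasp_force: 60.2
```

```bash
python3 gr.py -1.3 -104 50 90
```

```text
t 21.67 pos [ 0.5666 -0.0563  0.0515] ytool -105.51 F [-9.5 -3.1 11.6] w 0.0187 j [-0.21  0.69  1.86 -0.    0.59  1.63]
yaw 0.0001 shift [-1.126  0.013  0.018]
rack [-2.6  8.6]
```

Emit:
servo_tool:
  targets:
    - {"delta_pos": [0.01,0,0],"yaw": 0}
    - {"delta_pos": [0,0,0],"yaw": 0}

```text
time_s: 21.83
eef_pos: [0.5668, -0.0564, 0.0515]
ee_rot: [3.113, -0.424, -0.007]
force: [-13.1, -1.2, 13.4]
gripper_width: 0.0189
grasp_force: 60.6
```

```bash
python3 gr.py -1.3 -104 50 90
```

```text
t 21.83 pos [ 0.5668 -0.0564  0.0515] ytool -105.51 F [-13.1  -1.2  13.4] w 0.0189 j [-0.21  0.69  1.86 -0.    0.6   1.63]
yaw 0.0001 shift [-1.128  0.013  0.02 ]
rack [-2.6  8.8]
```

Emit:
servo_tool:
  targets:
    - {"delta_pos": [0,0,0],"yaw": 0}
    - {"delta_pos": [0,0,0],"yaw": 0}
    - {"delta_pos": [0,0,0],"yaw": 0}
    - {"delta_pos": [0,0,0],"yaw": 0}
  fingers: 0.06

```text
time_s: 22.17
eef_pos: [0.5691, -0.0562, 0.0508]
ee_rot: [-3.113, 0.423, -0.001]
force: [-0.1, -0.9, -0.1]
gripper_width: 0.0453
grasp_force: 0.0
```

Emit:
servo_tool:
  targets:
    - {"delta_pos": [0,0,-0.1],"yaw": 0}
    - {"delta_pos": [0,0,-0.2],"yaw": 0}
    - {"delta_pos": [0,0,-0.3],"yaw": 0}
    - {"delta_pos": [0,0,-0.3],"yaw": 0}
    - {"delta_pos": [0,0,-0.1],"yaw": 0}
    - {"delta_pos": [0,0,0],"yaw": 0}

```text
time_s: 22.67
eef_pos: [0.5699, -0.0563, 0.1538]
ee_rot: [3.113, -0.423, 0.008]
force: [-0.4, -0.5, 0.7]
gripper_width: 0.0452
grasp_force: 0.0
```

```bash
python3 gr.py -1.3 -104 50 90
python3 - <<'E'
from cell import snapshot
from tilt import *
for n in("scene","top"):cv2.imwrite(f"pics/e_{n}.png",snapshot(n)["pixels"])
img=cv2.imread("pics/e_scene.png");s=img.astype(int);m=(s[:,:,2]-s[:,:,0]>22);w=(s.min(2)>85)
for v in range(216,262,2):print(v,"".join("#" if m[v,u] else ":" if w[v,u] else "." for u in range(310,380)))
E
```

```text
t 22.67 pos [ 0.5699 -0.0563  0.1538] ytool -105.46 F [-0.4 -0.5  0.7] w 0.0452 j [-0.21  0.54  1.8   0.    0.81  1.63]
yaw 0.0002 shift [-1.163  0.022  1.032]
rack [-3.5 11.8]
216 ::::::::::::::::::::::::::..........:::...:::::................:::::::
218 ::::::::::::::::::::::::::..........::......:.....................::::
220 ::::::::::::::::::::::::::.........:::..............#########.......::
222 ::::::::::::::::::::::::::.........................##########.......::
224 :::::::::::::::::::::::::::...:::...........################........::
226 :::::::::::::::::::::::::::::::::...........##############.::......:::
228 :::::::::::::::::::::::::::::::.........#.###########.::::::.......:::
230 :::::::::::::::::::::::::::::::.......##############.:::::::.......:::
232 :::::::::::::::::::::::::::::::.......########:::::::::::::.........::
234 :::::::::::::::::::::::::::::################.:::::::....##..:::::::::
236 :::::::::::::::::::::::::::::#############::::::::::.###.:::::.::::::.
238 :::::::::::::::::::::::..:::::::########.::::::::::...::::::::.:::....
240 :::::::::::::::::::......:::::::::#####.:::::.#####.:::::::::::.......
242 ::::::::::.::::..........:::::::::.:::::::::....:::::::::::::......:::
244 ::::::::........::.......::::::::::::::.#####.:::::::::::........:::::
246 ::::...........:::::::...::::::::::::::....::::::::::::.......::::::::
248 :::::..........::::::::.::::::::::::::....::::::::::.......:::::::::::
250 ::::...........::::::::::::::::::.###.........::::......::::::::::::::
252 :::............::::::::::::::::::....................:::::::::::::::::
254 :..............::::::::::::::::....................:::::::::::::::::::
256 ............::::::::::::::::....................::::::::::::::::::::::
258 .............::::::::::::......................:::::::::::::::::::::::
260 ................::::::.......................::...::::::::::::::::::::
```

The row is closed up: bottle bases are evenly spaced along the lane. Now I'll go to the stop.

```bash
python3 go.py .4397 -.2916 .153 -22.2; python3 -c "
from lib import *
for q in((240,170),(212,225),(225,265)):
  for z in(.0,.03):print(q,z,atz('top',unc(q,10,(402,252)),z))"
```

```text
t 22.77 pos [ 0.5687 -0.0561  0.1506] ytool -105.47 F [ 0.2 -0.2 -1. ] w 0.0455 j [-0.21  0.54  1.8   0.    0.8   1.63]
yaw -0.2313 shift [-2.668 -0.304 -0.025]
(240, 170) 0.0 [ 0.43266409 -0.32117377  0.        ]
(240, 170) 0.03 [ 0.43052199 -0.3147268   0.03      ]
(212, 225) 0.0 [ 0.41728915 -0.31315936  0.        ]
(212, 225) 0.03 [ 0.41547069 -0.30688109  0.03      ]
(225, 265) 0.0 [ 0.4062539  -0.31661887  0.        ]
(225, 265) 0.03 [ 0.40466772 -0.31026778  0.03      ]
```

Emit:
servo_tool:
  targets:
    - {"delta_pos": [0,0,0],"yaw": -0.0193}
    - {"delta_pos": [0,0,0],"yaw": -0.0193}
    - {"delta_pos": [0,0,0],"yaw": -0.0193}
    - {"delta_pos": [0,0,0],"yaw": -0.0193}
    - {"delta_pos": [0,0,0],"yaw": -0.0193}
    - {"delta_pos": [0,0,0],"yaw": -0.0193}
    - {"delta_pos": [0,0,0],"yaw": -0.0193}
    - {"delta_pos": [0,0,0],"yaw": -0.0193}
    - {"delta_pos": [0,0,0],"yaw": -0.0193}
    - {"delta_pos": [0,0,0],"yaw": -0.0193}
    - {"delta_pos": [0,0,0],"yaw": -0.0193}
    - {"delta_pos": [0,0,0],"yaw": -0.019}
    - {"delta_pos": [-0.33,-0.038,0],"yaw": 0}
    - {"delta_pos": [-0.33,-0.038,0],"yaw": 0}
    - {"delta_pos": [-0.33,-0.038,0],"yaw": 0}
    - {"delta_pos": [-0.33,-0.038,0],"yaw": 0}
    - {"delta_pos": [-0.33,-0.038,0],"yaw": 0}
    - {"delta_pos": [-0.33,-0.038,0],"yaw": 0}
    - {"delta_pos": [-0.33,-0.038,0],"yaw": 0}
    - {"delta_pos": [-0.33,-0.038,0],"yaw": 0}

```text
time_s: 24.43
eef_pos: [0.4395, -0.29, 0.1491]
ee_rot: [-2.605, -1.751, 0.001]
force: [1.4, -0.3, -0.7]
gripper_width: 0.0456
grasp_force: 0.0
```

Emit:
servo_tool:
  targets:
    - {"delta_pos": [0,0,0],"yaw": 0}
    - {"delta_pos": [0,0,0],"yaw": 0}

```text
time_s: 24.6
eef_pos: [0.4398, -0.2899, 0.1492]
ee_rot: [-2.608, -1.747, 0.001]
force: [0.1, -0.6, -0.2]
gripper_width: 0.0456
grasp_force: 0.0
```

```bash
python3 go.py .4397 -.2916 .046 -22.2
python3 - <<'E'
from cell import snapshot
from tilt import *
for n in("scene","top"):cv2.imwrite(f"pics/f_{n}.png",snapshot(n)["pixels"])
np.set_printoptions(linewidth=250)
# rack patch rectified: resample along the lane at floor z=14 (sockets) and at tab top z=58, 1 mm grid
c,s=np.cos(rk[2]),np.sin(rk[2])
for n in("top","scene"):
    g=cv2.cvtColor(cv2.imread(f"pics/f_{n}.png"),6).astype(np.float32)
    for z,xs in((.014,(-10,-6,-2,2,6)),(.058,(-8,-4,0,4))):
        ys=np.arange(-95,50 if z>.02 else -5,2.5)
        v=0
        for x in xs:
            uv=proj(n,place(rk,np.c_[np.full(len(ys),x/1000),ys/1000,np.full(len(ys),z)])).astype(np.float32)
            v=v+cv2.remap(g,uv[:,:1].copy(),uv[:,1:].copy(),1).ravel()/len(xs)
        print(n,z," ".join(f"{y:g}:{a:.0f}" for y,a in zip(ys,v)))
    z=.014;xs=np.arange(-24,24,2.)
    for y in(-60,-36):
        uv=proj(n,place(rk,np.c_[xs/1000,np.full(len(xs),y/1000),np.full(len(xs),.02)])).astype(np.float32)
        print(n,"across",y," ".join(f"{x:g}:{a:.0f}" for x,a in zip(xs,cv2.remap(g,uv[:,:1].copy(),uv[:,1:].copy(),1).ravel())))
E
```

```text
t 24.6 pos [ 0.4398 -0.2899  0.1492] ytool -22.38 F [ 0.1 -0.6 -0.2] w 0.0456 j [-0.71  0.49  1.91  0.    0.75 -0.32]
yaw -0.0005 shift [-0.017  0.008  1.032]
top 0.014 -95:76 -92.5:76 -90:75 -87.5:74 -85:74 -82.5:73 -80:73 -77.5:72 -75:70 -72.5:69 -70:67 -67.5:68 -65:72 -62.5:79 -60:87 -57.5:99 -55:113 -52.5:124 -50:128 -47.5:124 -45:117 -42.5:113 -40:120 -37.5:129 -35:131 -32.5:127 -30:125 -27.5:125 -25:127 -22.5:128 -20:123 -17.5:114 -15:110 -12.5:117 -10:129 -7.5:151
top 0.058 -95:76 -92.5:75 -90:74 -87.5:73 -85:73 -82.5:72 -80:71 -77.5:69 -75:67 -72.5:67 -70:72 -67.5:80 -65:89 -62.5:103 -60:118 -57.5:128 -55:129 -52.5:124 -50:115 -47.5:115 -45:124 -42.5:131 -40:130 -37.5:126 -35:125 -32.5:128 -30:130 -27.5:127 -25:118 -22.5:110 -20:114 -17.5:126 -15:144 -12.5:179 -10:197 -7.5:175 -5:158 -2.5:179 0:211 2.5:222 5:217 7.5:208 10:210 12.5:221 15:223 17.5:217 20:213 22.5:213 25:212 27.5:209 30:198 32.5:166 35:140 37.5:145 40:183 42.5:201 45:169 47.5:116
top across -60 -24:130 -22:121 -20:111 -18:118 -16:123 -14:126 -12:121 -10:119 -8:114 -6:103 -4:93 -2:84 0:79 2:73 4:71 6:70 8:68 10
[... 725 characters left out ...]
-50:126 -47.5:127 -45:126 -42.5:126 -40:126 -37.5:126 -35:126 -32.5:126 -30:126 -27.5:125 -25:126 -22.5:126 -20:126 -17.5:126 -15:125 -12.5:124 -10:127 -7.5:130 -5:137 -2.5:158 0:193 2.5:213 5:213 7.5:195 10:161 12.5:134 15:124 17.5:123 20:123 22.5:123 25:122 27.5:121 30:120 32.5:120 35:118 37.5:121 40:141 42.5:177 45:201 47.5:193
scene across -60 -24:126 -22:120 -20:108 -18:92 -16:88 -14:96 -12:111 -10:113 -8:103 -6:96 -4:93 -2:96 0:107 2:122 4:125 6:126 8:125 10:123 12:124 14:126 16:127 18:126 20:126 22:125
scene across -36 -24:126 -22:122 -20:112 -18:97 -16:92 -14:101 -12:117 -10:125 -8:126 -6:121 -4:120 -2:118 0:119 2:123 4:123 6:124 8:124 10:125 12:127 14:127 16:125 18:126 20:126 22:127
```

Emit:
servo_tool:
  targets:
    - {"delta_pos": [-0.017,0.008,0.2],"yaw": 0}
    - {"delta_pos": [0,0,0.2],"yaw": 0}
    - {"delta_pos": [0,0,0.2],"yaw": 0}
    - {"delta_pos": [0,0,0.2],"yaw": 0}
    - {"delta_pos": [0,0,0.15],"yaw": 0}
    - {"delta_pos": [0,0,0.08],"yaw": 0}
    - {"delta_pos": [0,0,0.04],"yaw": 0}
    - {"delta_pos": [0,0,0],"yaw": 0}
    - {"delta_pos": [0,0,0],"yaw": 0}

```text
time_s: 25.45
eef_pos: [0.4414, -0.2907, 0.044]
ee_rot: [2.607, 1.753, 0.0]
force: [0.2, -0.9, -0.1]
gripper_width: 0.0454
grasp_force: 0.0
```

```bash
python3 go.py .4397 -.2916 .042 -22.2
```

```text
t 25.45 pos [ 0.4414 -0.2907  0.044 ] ytool -22.16 F [ 0.2 -0.9 -0.1] w 0.0454 j [-0.71  0.67  1.97  0.    0.51 -0.32]
yaw 0.0001 shift [-0.015 -0.013  0.02 ]
```

Emit:
servo_tool:
  targets:
    - {"delta_pos": [0,0,0],"yaw": 0}
    - {"delta_pos": [0,0,0],"yaw": 0}
    - {"delta_pos": [0,0,0],"yaw": 0}
    - {"delta_pos": [0,0,0],"yaw": 0}
    - {"delta_pos": [0,0,0],"yaw": 0}
  fingers: -1

```text
time_s: 25.87
eef_pos: [0.4414, -0.2912, 0.0446]
ee_rot: [2.606, 1.751, 0.001]
force: [-0.3, 1.6, 7.8]
gripper_width: 0.0268
grasp_force: 59.0
```

Emit:
servo_tool:
  targets:
    - {"delta_pos": [0,0,-0.05],"yaw": 0}
    - {"delta_pos": [0,0,-0.15],"yaw": 0}
    - {"delta_pos": [0,0,-0.25],"yaw": 0}
    - {"delta_pos": [0,0,-0.3],"yaw": 0}
    - {"delta_pos": [0,0,-0.3],"yaw": 0}
    - {"delta_pos": [0,0,-0.2],"yaw": 0}
    - {"delta_pos": [0,0,0],"yaw": 0}

```text
time_s: 26.45
eef_pos: [0.442, -0.2918, 0.173]
ee_rot: [2.602, 1.749, 0.003]
force: [0.2, -0.7, 0.7]
gripper_width: 0.0268
grasp_force: 59.1
```

```bash
python3 gr.py -2.8 -45 168 89.6
```

```text
t 26.45 pos [ 0.442  -0.2918  0.173 ] ytool -22.2 F [ 0.2 -0.7  0.7] w 0.0268 j [-0.71  0.46  1.88  0.    0.79 -0.32]
yaw 0.2326 shift [ 0.015 -2.605  0.043]
rack [257.7 -48.3]
```

Emit:
servo_tool:
  targets:
    - {"delta_pos": [0,0,0],"yaw": 0.0194}
    - {"delta_pos": [0,0,0],"yaw": 0.0194}
    - {"delta_pos": [0,0,0],"yaw": 0.0194}
    - {"delta_pos": [0,0,0],"yaw": 0.0194}
    - {"delta_pos": [0,0,0],"yaw": 0.0194}
    - {"delta_pos": [0,0,0],"yaw": 0.0194}
    - {"delta_pos": [0,0,0],"yaw": 0.0194}
    - {"delta_pos": [0,0,0],"yaw": 0.0194}
    - {"delta_pos": [0,0,0],"yaw": 0.0194}
    - {"delta_pos": [0,0,0],"yaw": 0.0194}
    - {"delta_pos": [0,0,0],"yaw": 0.0194}
    - {"delta_pos": [0,0,0],"yaw": 0.0192}
    - {"delta_pos": [0,-0.325,0],"yaw": 0}
    - {"delta_pos": [0,-0.325,0],"yaw": 0}
    - {"delta_pos": [0,-0.325,0],"yaw": 0}
    - {"delta_pos": [0,-0.325,0],"yaw": 0}
    - {"delta_pos": [0,-0.325,0],"yaw": 0}
    - {"delta_pos": [0,-0.325,0],"yaw": 0}
    - {"delta_pos": [0,-0.325,0],"yaw": 0}
    - {"delta_pos": [0,-0.325,0],"yaw": 0}

```text
time_s: 28.12
eef_pos: [0.5124, -0.0394, 0.1685]
ee_rot: [-3.111, 0.436, 0.001]
force: [0.5, -1.2, -0.0]
gripper_width: 0.027
grasp_force: 59.1
```

Emit:
servo_tool:
  targets:
    - {"delta_pos": [0,0,0.2],"yaw": 0}
    - {"delta_pos": [0,0,0.2],"yaw": 0}
    - {"delta_pos": [0,0,0.2],"yaw": 0}
    - {"delta_pos": [0,0,0.2],"yaw": 0}
    - {"delta_pos": [0,0,0.1],"yaw": 0}
    - {"delta_pos": [0,0,0],"yaw": 0}
    - {"delta_pos": [0,0,0],"yaw": 0}

```text
time_s: 28.7
eef_pos: [0.5124, -0.041, 0.0787]
ee_rot: [-3.111, 0.436, 0.001]
force: [0.3, 0.1, 0.1]
gripper_width: 0.0267
grasp_force: 59.1
```

```bash
python3 gr.py -2.8 -45 74 89.6
```

```text
t 28.7 pos [ 0.5124 -0.041   0.0787] ytool -105.95 F [0.3 0.1 0.1] w 0.0267 j [-0.21  0.59  1.99  0.    0.56  1.64]
yaw -0.0 shift [ 0.027 -0.     0.047]
rack [ -2.8 -47.7]
```

Emit:
servo_tool:
  targets:
    - {"delta_pos": [0.06,0,0.025],"yaw": 0}
    - {"delta_pos": [0.06,0,0.02],"yaw": 0}
    - {"delta_pos": [0.06,0,0],"yaw": 0}
    - {"delta_pos": [0.06,0,0],"yaw": 0}
    - {"delta_pos": [0.06,0,0],"yaw": 0}
    - {"delta_pos": [0,0,0],"yaw": 0}
    - {"delta_pos": [0,0,0],"yaw": 0}

```text
time_s: 29.28
eef_pos: [0.5415, -0.0493, 0.0742]
ee_rot: [-3.111, 0.436, -0.0]
force: [0.9, -0.1, -1.3]
gripper_width: 0.0271
grasp_force: 59.1
```

Emit:
servo_tool:
  targets:
    - {"delta_pos": [0.015,0,0],"yaw": 0}
    - {"delta_pos": [0.015,0,0],"yaw": 0}
    - {"delta_pos": [0,0,0],"yaw": 0}
    - {"delta_pos": [0,0,0],"yaw": 0}

```text
time_s: 29.62
eef_pos: [0.5442, -0.05, 0.0742]
ee_rot: [-3.111, 0.436, 0.0]
force: [-0.8, -0.8, 0.4]
gripper_width: 0.0272
grasp_force: 59.1
```

Emit:
servo_tool:
  targets:
    - {"delta_pos": [0.015,0,0],"yaw": 0}
    - {"delta_pos": [0,0,0],"yaw": 0}
    - {"delta_pos": [0,0,0],"yaw": 0}

```text
time_s: 29.87
eef_pos: [0.5457, -0.0504, 0.0742]
ee_rot: [-3.111, 0.436, -0.0]
force: [-0.3, 0.1, -1.1]
gripper_width: 0.0271
grasp_force: 59.1
```

```bash
python3 gr.py -2.8 -45 74 89.6
```

```text
t 29.87 pos [ 0.5457 -0.0504  0.0742] ytool -105.94 F [-0.3  0.1 -1.1] w 0.0271 j [-0.21  0.63  1.91  0.    0.6   1.64]
yaw 0.0 shift [-0.319  0.001  0.002]
rack [ -2.7 -13.1]
```

Emit:
servo_tool:
  targets:
    - {"delta_pos": [0.01,0,0],"yaw": 0}
    - {"delta_pos": [0.01,0,0],"yaw": 0}
    - {"delta_pos": [0,0,0],"yaw": 0}
    - {"delta_pos": [0,0,0],"yaw": 0}

```text
time_s: 30.2
eef_pos: [0.5476, -0.051, 0.0742]
ee_rot: [-3.111, 0.436, -0.0]
force: [-1.5, 0.4, -0.0]
gripper_width: 0.027
grasp_force: 59.1
```

Emit:
servo_tool:
  targets:
    - {"delta_pos": [0.01,0,0],"yaw": 0}
    - {"delta_pos": [0,0,0],"yaw": 0}
    - {"delta_pos": [0,0,0],"yaw": 0}

```text
time_s: 30.45
eef_pos: [0.5486, -0.0513, 0.0742]
ee_rot: [-3.111, 0.436, -0.0]
force: [-0.0, -0.8, -0.1]
gripper_width: 0.0271
grasp_force: 59.1
```

Emit:
servo_tool:
  targets:
    - {"delta_pos": [0.01,0,0],"yaw": 0}
    - {"delta_pos": [0,0,0],"yaw": 0}
    - {"delta_pos": [0,0,0],"yaw": 0}

```text
time_s: 30.7
eef_pos: [0.5495, -0.0515, 0.0742]
ee_rot: [-3.111, 0.436, -0.0]
force: [-0.0, 0.2, 0.5]
gripper_width: 0.0268
grasp_force: 59.1
```

Emit:
servo_tool:
  targets:
    - {"delta_pos": [0.01,0,0],"yaw": 0}
    - {"delta_pos": [0.01,0,0],"yaw": 0}
    - {"delta_pos": [0,0,0],"yaw": 0}
    - {"delta_pos": [0,0,0],"yaw": 0}

```text
time_s: 31.03
eef_pos: [0.5501, -0.0517, 0.074]
ee_rot: [-3.111, 0.435, 0.005]
force: [-6.6, 1.4, 3.5]
gripper_width: 0.0271
grasp_force: 59.6
```

Emit:
servo_tool:
  targets:
    - {"delta_pos": [0.01,0,0],"yaw": 0}
    - {"delta_pos": [0,0,0],"yaw": 0}
    - {"delta_pos": [0,0,0],"yaw": 0}

```text
time_s: 31.28
eef_pos: [0.5503, -0.0518, 0.074]
ee_rot: [-3.111, 0.435, 0.008]
force: [-9.9, 3.0, 6.7]
gripper_width: 0.0274
grasp_force: 59.9
```

Emit:
servo_tool:
  targets:
    - {"delta_pos": [0.01,0,0],"yaw": 0}
    - {"delta_pos": [0,0,0],"yaw": 0}
    - {"delta_pos": [0,0,0],"yaw": 0}

```text
time_s: 31.53
eef_pos: [0.5505, -0.0518, 0.0739]
ee_rot: [-3.111, 0.435, 0.011]
force: [-14.1, 3.2, 8.8]
gripper_width: 0.0268
grasp_force: 60.2
```

```bash
python3 gr.py -2.8 -45 74 89.6; python3 -c "
from cell import snapshot
import cv2
for n in('scene','top'):cv2.imwrite(f'pics/g_{n}.png',snapshot(n)['pixels'])
s=cv2.cvtColor(cv2.imread('pics/g_scene.png'),6)
for v in range(236,266):print(v,' '.join('%3d'%s[v,u] for u in range(306,346,1)))
"
```

```text
t 31.53 pos [ 0.5505 -0.0518  0.0739] ytool -105.93 F [-14.1   3.2   8.8] w 0.0268 j [-0.21  0.64  1.89  0.    0.62  1.64]
yaw 0.0 shift [-0.369  0.001  0.002]
rack [-2.6 -8.1]
236 181 181 181 177 167 158 139 123 106  78  69  71  45  21  12  12  19  35  73 103  81  38  16  21  32  48  54  31  22  23  21  28  22  19  24  22  20  19  31  50
237 182 180 178 165 140 124 116 112 104  77  68  71  40  20  18  28  41  53  78 103  88  41  20  23  21  29  27  19  22  20  20  25  19  19  24  22  16  24  43  66
238 178 169 161 139 116 108 110 111 103  74  66  63  32  21  35  55  79  85  91 106  93  46  20  20  19  21  22  23  23  17  22  27  19  23  20  20  22  37  65  78
239 165 140 123 115 110 109 113 112 102  66  63  59  33  51  71  87 100 103 102 105  97  52  19  24  22  21  24  22  28  24  20  21  21  23  19  20  34  58  76  77
240 141 117 108 110 108 113 112 112 102  66  60  58  50  82 100 104 105 102  97  93  91  51  24  24  21  20  26  24  21  20  20  21  23  21  27  51  64  83  86  77
241 115 111 110 110 110 111 112 112 103  69  59  59  62  99 108 107 106  98  81  68  62  51  26  23  18
[... 3296 characters left out ...]
  51  53  49  51  55  53  52  54  52  52  52
262  53  51  55  54  54  53  54  52  53  53  53  54  53  53  52  52  53  53  53  53  54  62  80  88  75  62  57  50  51  52  53  54  53  54  51  52  53  52  51  52
263  50  53  53  52  55  53  52  52  51  52  52  50  49  53  52  50  53  51  55  50  53  49  57  61  56  50  53  51  50  53  53  54  52  51  51  54  52  52  50  52
264  51  55  52  50  53  51  52  52  52  54  54  53  51  51  53  53  51  52  55  52  53  50  52  50  53  53  51  52  53  54  53  54  53  51  54  50  51  50  53  54
265  54  51  53  52  52  53  53  54  54  53  52  54  53  51  52  50  53  51  51  51  51  50  56  52  52  54  55  53  51  54  52  50  53  52  50  52  53  52  57  63
```

Emit:
servo_tool:
  targets:
    - {"delta_pos": [-0.04,0,0],"yaw": 0}
    - {"delta_pos": [-0.04,0,0],"yaw": 0}
    - {"delta_pos": [-0.04,0,0],"yaw": 0}
    - {"delta_pos": [0,0,0],"yaw": 0}
    - {"delta_pos": [0,0,0],"yaw": 0}

```text
time_s: 32.05
eef_pos: [0.5419, -0.0494, 0.0743]
ee_rot: [-3.111, 0.436, -0.001]
force: [0.3, 0.1, 0.1]
gripper_width: 0.0269
grasp_force: 59.2
```

```bash
python3 gr.py -2.7 -18.2 60 89.6
```

```text
t 32.05 pos [ 0.5419 -0.0494  0.0743] ytool -105.94 F [0.3 0.1 0.1] w 0.0269 j [-0.21  0.63  1.92  0.    0.6   1.64]
yaw 0.0 shift [-0.012 -0.     0.143]
rack [ -2.7 -17. ]
```

Emit:
servo_tool:
  targets:
    - {"delta_pos": [-0.012,0,0.04],"yaw": 0}
    - {"delta_pos": [0,0,0.05],"yaw": 0}
    - {"delta_pos": [0,0,0.04],"yaw": 0}
    - {"delta_pos": [0,0,0],"yaw": 0}
    - {"delta_pos": [0,0,0],"yaw": 0}

```text
time_s: 32.47
eef_pos: [0.5405, -0.049, 0.0607]
ee_rot: [-3.111, 0.436, 0.001]
force: [-1.0, -0.4, 0.4]
gripper_width: 0.027
grasp_force: 59.2
```

Emit:
servo_tool:
  targets:
    - {"delta_pos": [0,0,0.02],"yaw": 0}
    - {"delta_pos": [0,0,0.02],"yaw": 0}
    - {"delta_pos": [0,0,0],"yaw": 0}
    - {"delta_pos": [0,0,0],"yaw": 0}

```text
time_s: 32.8
eef_pos: [0.5406, -0.049, 0.0571]
ee_rot: [-3.111, 0.436, 0.0]
force: [0.3, -0.8, -0.2]
gripper_width: 0.0269
grasp_force: 59.2
```

Emit:
servo_tool:
  targets:
    - {"delta_pos": [0,0,0.02],"yaw": 0}
    - {"delta_pos": [0,0,0],"yaw": 0}
    - {"delta_pos": [0,0,0],"yaw": 0}

```text
time_s: 33.05
eef_pos: [0.5408, -0.049, 0.0561]
ee_rot: [3.111, -0.435, 0.002]
force: [-3.4, 0.6, 12.6]
gripper_width: 0.0268
grasp_force: 61.0
```

```bash
python3 gr.py -2.7 -18.2 60 89.6
```

```text
t 33.05 pos [ 0.5408 -0.049   0.0561] ytool -105.93 F [-3.4  0.6 12.6] w 0.0268 j [-0.21  0.66  1.93  0.    0.55  1.64]
yaw 0.0 shift [-0.001  0.    -0.039]
rack [ -2.7 -18.1]
```

Emit:
servo_tool:
  targets:
    - {"delta_pos": [-0.007,0,-0.005],"yaw": 0}
    - {"delta_pos": [-0.005,0,0],"yaw": 0}
    - {"delta_pos": [0,0,0],"yaw": 0}

```text
time_s: 33.3
eef_pos: [0.5403, -0.0489, 0.0563]
ee_rot: [3.111, -0.436, 0.004]
force: [1.8, -0.5, 7.3]
gripper_width: 0.0266
grasp_force: 59.8
```

Emit:
servo_tool:
  targets:
    - {"delta_pos": [0,0,0.015],"yaw": 0}
    - {"delta_pos": [0,0,0.01],"yaw": 0}
    - {"delta_pos": [0,0,0],"yaw": 0}

```text
time_s: 33.55
eef_pos: [0.5393, -0.0486, 0.0531]
ee_rot: [-3.111, 0.436, 0.001]
force: [-0.4, 0.1, 0.0]
gripper_width: 0.0267
grasp_force: 59.5
```

```bash
python3 gr.py -2.7 -18.2 60 89.6
```

```text
t 33.55 pos [ 0.5393 -0.0486  0.0531] ytool -105.94 F [-0.4  0.1  0. ] w 0.0267 j [-0.21  0.66  1.93  0.    0.55  1.64]
yaw -0.0 shift [ 0.016 -0.001 -0.069]
rack [ -2.7 -19.8]
```

Emit:
servo_tool:
  targets:
    - {"delta_pos": [0,0,0.02],"yaw": 0}
    - {"delta_pos": [0,0,0.015],"yaw": 0}
    - {"delta_pos": [0,0,0],"yaw": 0}

```text
time_s: 33.8
eef_pos: [0.5392, -0.0486, 0.0491]
ee_rot: [-3.111, 0.436, 0.002]
force: [0.1, -0.1, -0.4]
gripper_width: 0.0272
grasp_force: 59.5
```

Emit:
servo_tool:
  targets:
    - {"delta_pos": [0,0,0.015],"yaw": 0}
    - {"delta_pos": [0,0,0.01],"yaw": 0}
    - {"delta_pos": [0,0,0],"yaw": 0}

```text
time_s: 34.05
eef_pos: [0.5395, -0.0486, 0.0477]
ee_rot: [-3.111, 0.436, -0.0]
force: [-1.8, 0.9, 8.8]
gripper_width: 0.0268
grasp_force: 60.5
```

```bash
python3 gr.py -2.7 -18.2 60 89.6
```

```text
t 34.05 pos [ 0.5395 -0.0486  0.0477] ytool -105.94 F [-1.8  0.9  8.8] w 0.0268 j [-0.21  0.67  1.93  0.    0.54  1.64]
yaw 0.0 shift [ 0.014  0.    -0.123]
rack [ -2.7 -19.6]
```

Emit:
servo_tool:
  targets:
    - {"delta_pos": [0,0,0.015],"yaw": 0}
    - {"delta_pos": [0,0,0.01],"yaw": 0}
    - {"delta_pos": [0,0,0],"yaw": 0}

```text
time_s: 34.3
eef_pos: [0.5395, -0.0486, 0.0474]
ee_rot: [3.111, -0.435, 0.003]
force: [-10.3, 1.6, 40.6]
gripper_width: 0.027
grasp_force: 64.8
```

Emit:
servo_tool:
  targets:
    - {"delta_pos": [0,0,0],"yaw": 0}
    - {"delta_pos": [0,0,0],"yaw": 0}
    - {"delta_pos": [0,0,0],"yaw": 0}
    - {"delta_pos": [0,0,0],"yaw": 0}
  fingers: 0.0

```text
time_s: 34.63
eef_pos: [0.5394, -0.0486, 0.0444]
ee_rot: [-3.111, 0.436, 0.001]
force: [-0.1, -0.1, 0.2]
gripper_width: 0.0429
grasp_force: 0.0
```

Home firmly (40 N, no sink). I'll raise the arm clear, move off sideways and check numerically.

Emit:
servo_tool:
  targets:
    - {"delta_pos": [0,0,-0.1],"yaw": 0}
    - {"delta_pos": [0,0,-0.2],"yaw": 0}
    - {"delta_pos": [0,0,-0.3],"yaw": 0}
    - {"delta_pos": [0,0,-0.3],"yaw": 0}
    - {"delta_pos": [0,0,-0.3],"yaw": 0}
    - {"delta_pos": [0,-0.35,0],"yaw": 0}
    - {"delta_pos": [0,-0.35,0],"yaw": 0}
    - {"delta_pos": [0,-0.35,0],"yaw": 0}
    - {"delta_pos": [0,-0.35,0],"yaw": 0}
    - {"delta_pos": [0,-0.35,0],"yaw": 0}
    - {"delta_pos": [0,-0.35,0],"yaw": 0}
    - {"delta_pos": [0,-0.35,0],"yaw": 0}
    - {"delta_pos": [0,-0.35,0],"yaw": 0}
    - {"delta_pos": [0,0,0],"yaw": 0}
    - {"delta_pos": [0,0,0],"yaw": 0}

```text
time_s: 35.88
eef_pos: [0.6161, 0.2222, 0.1647]
ee_rot: [3.112, -0.432, -0.0]
force: [0.3, -1.5, 0.1]
gripper_width: 0.0427
grasp_force: 0.0
```

Run:
```python
from cell import snapshot
from tilt import *
rk2=rk.copy();c,s=np.cos(rk[2]),np.sin(rk[2]);rk2[:2]+=np.array([c*-.0027-s*.0035,s*-.0027+c*.0035])  # frame corrected by touch
im={}
for n in("scene","top"):im[n]=snapshot(n)["pixels"];cv2.imwrite(f"pics/h_{n}.png",im[n])
for n in im:
    g=cv2.cvtColor(im[n],6).astype(np.float32)
    for z in(.051,.040,.058):
        ys=np.arange(-50,50,2.5);v=0
        for x in(-8,-4,4,8):
            uv=proj(n,place(rk2,np.c_[np.full(len(ys),x/1000),ys/1000,np.full(len(ys),z)])).astype(np.float32)
            v=v+cv2.remap(g,uv[:,:1].copy(),uv[:,1:].copy(),1).ravel()/4
        print(n,z," ".join(f"{y:g}:{a:.0f}" for y,a in zip(ys,v)))
m=im["scene"].astype(int);b=(m[:,:,2]-m[:,:,0]>25);w=m.min(2)>150
for v in range(206,270,2):print(v,"".join("#" if b[v,u] else "k" if m[v,u].max()<45 else ":" if w[v,u] else "." for u in range(305,385)))
```

```text
scene 0.051 -50:98 -47.5:98 -45:98 -42.5:97 -40:96 -37.5:96 -35:102 -32.5:127 -30:161 -27.5:178 -25:179 -22.5:179 -20:178 -17.5:170 -15:147 -12.5:117 -10:99 -7.5:97 -5:100 -2.5:105 0:121 2.5:145 5:161 7.5:163 10:149 12.5:129 15:110 17.5:104 20:106 22.5:110 25:111 27.5:108 30:101 32.5:97 35:95 37.5:94 40:94 42.5:106 45:132 47.5:151
scene 0.04 -50:92 -47.5:94 -45:96 -42.5:97 -40:96 -37.5:96 -35:96 -32.5:94 -30:93 -27.5:95 -25:109 -22.5:133 -20:153 -17.5:155 -15:149 -12.5:148 -10:153 -7.5:145 -5:124 -2.5:103 0:94 2.5:94 5:103 7.5:118 10:145 12.5:163 15:168 17.5:162 20:145 22.5:125 25:113 27.5:105 30:103 32.5:102 35:101 37.5:101 40:98 42.5:96 45:95 47.5:94
scene 0.058 -50:99 -47.5:98 -45:97 -42.5:97 -40:105 -37.5:133 -35:161 -32.5:171 -30:164 -27.5:164 -25:169 -22.5:163 -20:137 -17.5:110 -15:97 -12.5:98 -10:101 -7.5:111 -5:137 -2.5:164 0:176 2.5:170 5:146 7.5:118 10:100 12.5:97 15:98 17.5:98 20:98 22.5:100 25:99 27.5:97 30:95 32.5:95 35:99 37.5:124 40:158 42.5:167 45:149 47.5:112
top 0.051 -50:118 -47.5:130 -45:136 -42.5:134 -40:123 -37.5:113 -35:128 -32.5:174 -30:216 -27.5:226 -25:221 -
[... 2936 characters left out ...]
::::::::::::::::::::
254 ...............:::::::......::::::.................kkk....::::::::::::::::::::::
256 ............................:::.................kkk....:::::::::::::::::::::::::
258 ..............................................kk.....:::::::::::::::::::::::::::
260 .......................::.................kkk....:::::::::::::::::::::::::::::::
262 ..........................................k.....::::::::::::::::::::::::::::::::
264 ......................................kk.....:::::::::::::::::::::::::::::::::::
266 .....................................k....::::::::::::::::::::::::::::::::::::::
268 ................................kk......::::::::::::::::::::::::::::::::::::::::
```

All four bottles stand closed up at the wall. The stop's top spans y −31.5 to −15.5 at z = 51 mm, which is the plugged-home position. I'm handing in.

```bash
python3 -c "
from cell import sign_off
print(sign_off())"
```

```text
the job is handed in; nothing more can be done
None
```

The job is handed in at about 36 s on the robot's clock: the tipped bottle stands in its gap, the follower has closed all four bottles up against the end wall, and the stop is plugged home in the y = −23 mm socket; I did not measure the bystanders afterwards.

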